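# Set up the tool dryer: uncover it, seat the caddy, load the spatulas, start the timer

### The arm

A 6-joint arm with a two-finger parallel gripper is mounted at the origin on the work surface. World frame = base frame: x ahead of the robot, y to its left, z up, the work surface at z = 0. Lengths are in m, angles in degrees, forces in N, time in s.
With the tool pointing down it reaches from about 0.4 to 0.825 m from the base axis. Payload 7 kg.
Tool frame: the origin (TCP) lies at the very end of the fingers, on their centre line; the grasp point (between the pads) lies 19 mm behind it; x points along the fingers, z is the direction in which the jaws open and shut, and the axes are right-handed (so a half turn about x gives the same grasp; the last joint's range is limited). The gripper opens to 88 mm and grips with 3 to 60 N. Pads are 19 mm wide; open, the fingers measure 130 mm over their backs; the gripper's body (78 mm by 193 mm) begins 47 mm behind the grasp point.
Start: joints at [-56.373, 20.546, 0.682, 0, -70.136, -16.507], TCP at [0.199, -0.645, 0.227] pointing down, gripper open.
Joint ranges: [-176.03, 176.03], [-82.01, 121.73], [-58.28, 71.71], [-173.87, 95.51], [-174.79, -0.11], [-173.66, 173.66]. Speed limits (degrees/s): [136.94, 136.94, 172.46, 180, 180, 180].

### API

Orientations are given as [roll, pitch, yaw] about the fixed x, y, z axes, in that order (R = Rz(yaw) Ry(pitch) Rx(roll)).
In Python, from plant import sensors, cams, workorder gives the robot as it stands. The module is installed in compiled form; this text tells all that it offers.
- The arm moves only by the shell command python3 -m handwheel 'ROWS' [OPENING] [FORCE]. ROWS is JSON, one flat list of numbers, 4 for each row, row after row: the shift along the tool's x, y, z in cm, then the turn about the tool's x in degrees. A call has exactly 10 rows; each row is the pose to reach, as a shift and turn from the pose commanded when the call began, along the tool's axes at that moment; what a row does not reach only later rows make up. A row lasts 1/8 s, in which the tool goes at most 62.5 mm and 10.7 degrees, less where a joint would pass 70% of its speed; a pose out of reach is approached as far as the arm can. A call with a gripper value outside its range is refused whole. OPENING is the finger opening in cm, from 0 to 8.76, set as the call begins (- or left out, the last holds). The fingers move at their own pace and stop on an object; FORCE is the grip in N (left out, the last holds). Time passes only in rows, so rows that repeat a pose let the fingers close, or fill a call up. It gives the time, the measured TCP pose, the force and the opening at its end, in the units of the state.
- sensors.get_state(): the state, without advancing time (a new reading comes with each control period).
- cams.capture(name): name is "scene" or "side" or "wrist"; returns a dict with "image" (480x640x3 uint8, red, green, blue), "fov_y" (degrees; the focal length in pixels is half the picture's height over the tangent of half this angle, whatever the lens; pixels are square), "cx", "cy" (the principal point, pixels), "xyz" and "rotation" of the camera in the world. Camera axes: x right, y down, z forward; pixel columns grow to the right and rows downward; lengths in m; the calibration is good to about 2 mm. A picture is of the moment at which its call begins. There is no depth.
- workorder.close_job(): hands the job in, once; it reports no verdict.
The state is a dict: "time_s": time; "joints": joint angles; "qd": joint speeds; "joint_torque": joint torques, N m; "tcp_pos": TCP position; "eef_rot": TCP orientation; "contact_force": force on the tool from outside, world axes, zero at the start; "moment": the same for the moment, N m; "gripper_width": finger opening in m.
Only numpy, scipy, OpenCV 4.12 (cv2) and the standard library are available. Lean on these libraries where they do the work, as an engineer would, in place of code of your own. Each camera call takes 0.05 s, during which the arm holds its last target.

### The job

Take the cover off the dryer's air outlet and lay it flat on the table, rib up, then set the white caddy squarely on the dryer so that the two pegs come up through the holes in its feet and it sits flat on the deck. Then lift every spatula off the hook rack and stand it blade down in the caddy, leaving the brush hanging on its hook. With the caddy still fully home and all the spatulas in it, turn the dryer's timer dial clockwise all the way to its stop; do not disturb the compacts, the cream jar and the pump bottle beside them.

Things in the scene. Friction and masses are not known exactly. Their poses are not given: they have to be found in the camera images.
- dryer: Warm-air dryer base: low black box 190 mm (x) by 270 mm (y) by 50 mm high, fixed; origin at the middle of its underside. The caddy's place is at its +y end over the air outlet (covered at first), the timer dial at its -y end.
- seat (a point): On the dryer's flat deck, 50 mm above the table, midway between two upright steel locating pegs; axes those of the dryer. Pegs at x = -67 and +67 mm from here: 10 mm diameter, 18 mm high, the top 6 mm tapering to 5 mm. The caddy is home with its origin at this point, feet flat on the deck, either way round.
- dial (a joint): Timer dial angle (rad): grows as the dial is turned clockwise seen from above; starts between 0 and 0.3, end stop at 1.4; stays where it is left, little friction (0.03 N m).
- dial_grip (a point): On the dial's vertical axis, 37 mm above the deck, 7 mm under the top of its grip bar (46 mm long, 14 mm wide, 32 mm tall); its x axis runs along the bar and turns with it. The bar stands on a disc 48 mm across whose top is 14 mm above the deck. 140 mm from seat towards the dryer's -y.
- caddy: White plastic tool caddy, 0.4 kg, open above; starts standing on the table. Origin at the middle of its underside, z up. Box 108 mm (x) by 136 mm (y), walls and two crossing dividers 4 mm thick, 90 mm high, floor 4 mm thick: four compartments 48 mm (x) by 62 mm (y), centred at x = +-26, y = +-33 mm. At its foot are two eared feet, one on each x side, over the middle divider a handle.
- caddy_handle (a point): Middle of the caddy's carrying handle, 115 mm above its underside on its axis; axes those of the caddy. A black bar along y, 90 mm long, 12 mm thick (x), 14 mm tall, with an 18 mm gap beneath it to the middle divider, on posts at y = +-38 mm.
- caddy_ear (a point): Centre of the peg hole in the caddy's +x foot ear, at the underside: 67 mm from the caddy's origin. Each ear is 10 mm thick with an upright through hole of 14 mm diameter; the other is at -67 mm.
- cover: Outlet cover, 0.18 kg: flat aluminium plate 108 mm (x) by 120 mm (y), 6 mm thick, with two ears at x = +-67 mm (14 mm holes; 160 mm over the ears) that sit on the dryer's pegs. Origin at the middle of its underside, z up. Starts on the pegs, its origin at seat.
- cover_rib (a point): On the cover's grip rib, 30 mm above the cover's underside; axes those of the cover. The rib is a black upright fin along y, 60 mm long, 12 mm thick (x), reaching from the plate to 40 mm above the underside.
- rack: Steel hook rack, fixed: drip tray 140 mm (x) by 360 mm (y), 14 mm high, origin at the middle of its underside; a rail 12 mm thick along y at x = +40 mm, 215 mm up, on end posts at y = +-165 mm. Five hooks reach from the rail towards the rack's -x at y = 132, 66, 0, -66, -132 mm.
- hook3 (a point): Where things hang on the rack's middle hook: centre of its level wire (6 mm thick), at x = +4 mm of the rack, axes those of the rack; all five are alike. 22 mm towards -x the wire turns up; the tip ends at 31 mm, 13 mm above here. To come off, a tool is raised 10 to 26 mm, then drawn off level towards -x by at least 45 mm.
- spatula1: Mixing spatula, steel blade, black handle, 175 mm long, 70 g, centre of mass at z 65 mm; hangs blade down on a hook, or is absent. Origin: middle of the blade's bottom edge; z up to the handle end, y across the width, x through the thickness. Blade 38 mm wide, 4 thick, z 0 to 66; handle 26 wide, 10 thick, z 60 to 175 mm; hanging slot through it along x, 12 wide, z 135 to 168 mm.
- spatula2: Mixing spatula, steel blade, black handle, 175 mm long, 70 g, centre of mass at z 65 mm; hangs blade down on a hook, or is absent. Origin: middle of the blade's bottom edge; z up to the handle end, y across the width, x through the thickness. Blade 38 mm wide, 4 thick, z 0 to 66; handle 26 wide, 10 thick, z 60 to 175 mm; hanging slot through it along x, 12 wide, z 135 to 168 mm.
- spatula3: Mixing spatula, steel blade, black handle, 175 mm long, 70 g, centre of mass at z 65 mm; hangs blade down on a hook, or is absent. Origin: middle of the blade's bottom edge; z up to the handle end, y across the width, x through the thickness. Blade 38 mm wide, 4 thick, z 0 to 66; handle 26 wide, 10 thick, z 60 to 175 mm; hanging slot through it along x, 12 wide, z 135 to 168 mm.
- spatula4: Mixing spatula, steel blade, black handle, 175 mm long, 70 g, centre of mass at z 65 mm; hangs blade down on a hook, or is absent. Origin: middle of the blade's bottom edge; z up to the handle end, y across the width, x through the thickness. Blade 38 mm wide, 4 thick, z 0 to 66; handle 26 wide, 10 thick, z 60 to 175 mm; hanging slot through it along x, 12 wide, z 135 to 168 mm.
- brush: Cleaning brush with the same handle as the spatulas but a round white bristle head 32 mm across; hangs on one of the hooks; origin under its head, z up. Bystander, to be left alone. It stays on its hook.
- compact_a: Closed black round compact with a gold rim, 66 mm across, 26 mm high; origin under its middle. Bystander, to be left alone.
- compact_b: Open black compact, 66 mm across, mirror lid standing up at its +x side, 75 mm high; origin under its base. Bystander, to be left alone.
- cream_jar: Amber cream jar with a black lid, 60 mm across, 55 mm high; origin under its middle. Bystander, to be left alone.
- pump_bottle: Amber pump bottle, 60 mm across, 120 mm high, between rack and dryer; origin under its middle. Bystander, to be left alone.
There are look-alikes about, which are no part of the job. There is more than one size of the cover; the one meant has the size given above.

How it is judged (in metres and radians):
On the way, in this order (a step that is already met when the one before it is completed fails the run):
1. the outlet cover is off the dryer, let go of and lying flat on the table, rib up (height (world z) of cover below 0.006 m and angle between cover's own z axis and vertical below 0.05 rad and contact force between the fingers and cover below 0.3 N), for 0.3 s.
2. the caddy is home on the dryer's pegs (horizontal distance between caddy and seat below 0.005 m and distance between caddy and seat below 0.007 m and angle between the x axis of caddy and the x axis of seat, either way round below 0.06 rad and angle between caddy's own z axis and vertical below 0.05 rad), for 0.3 s.
3. every spatula stands blade down in the caddy, the caddy still home (all of step 2 and x of spatula1 in the frame of caddy between -0.052 and 0.052 m and y of spatula1 in the frame of caddy between -0.066 and 0.066 m and z of spatula1 in the frame of caddy between -0.002 and 0.03 m and angle between each of spatula1, spatula2, spatula3, spatula4's own z axis and vertical below 0.7 rad and x of spatula2 in the frame of caddy between -0.052 and 0.052 m and y of spatula2 in the frame of caddy between -0.066 and 0.066 m and z of spatula2 in the frame of caddy between -0.002 and 0.03 m and x of spatula3 in the frame of caddy between -0.052 and 0.052 m and y of spatula3 in the frame of caddy between -0.066 and 0.066 m and z of spatula3 in the frame of caddy between -0.002 and 0.03 m and x of spatula4 in the frame of caddy between -0.052 and 0.052 m and y of spatula4 in the frame of caddy between -0.066 and 0.066 m and z of spatula4 in the frame of caddy between -0.002 and 0.03 m), for 0.3 s.
4. the timer dial is turned clockwise to its stop (value of joint dial above 1.2 rad), for 0.2 s.
At the end, for the whole second after the job is handed in: Cover flat on the table; caddy flat on the deck over both pegs (within 5 mm sideways, 7 mm in all, 0.06 rad); every spatula of the rack blade down in it (blade edge inside the walls, under 30 mm up, leaning under 0.7 rad); dial over 1.2 rad; all at rest (all of step 1 and all of step 3 and value of joint dial above 1.2 rad and linear speed of each of caddy, cover, spatula1, spatula2, spatula3, spatula4 below 0.02 m/s and angular speed of each of caddy, cover, spatula1, spatula2, spatula3, spatula4 below 0.2 rad/s); the robot touches nothing.
It fails at once if the brush is taken or knocked off its hook (distance of brush from where it was at the start of the episode above 0.05 m).
It fails at once if a compact is pushed aside or knocked over (distance of any of compact_a, compact_b from where it was at the start of the episode above 0.03 m or angle between any of compact_a, compact_b's own z axis and vertical above 0.5 rad).
It fails at once if the cream jar or the pump bottle is pushed aside or knocked over (distance of any of cream_jar, pump_bottle from where it was at the start of the episode above 0.03 m or angle between any of cream_jar, pump_bottle's own z axis and vertical above 0.5 rad).
Of spatula1, spatula2, spatula3, spatula4 only 2 to 4 are there at a start; the rules pass over those that are not, and their reading is None.
At some moment in a run one of caddy may be knocked a few centimetres aside while the robot is not near it.
It also fails if it takes over 210 s, if anything falls off the work surface, if the arm or the gripper's body presses on something with over 40 N, if the wrist force passes 120 N, or if a joint passes its speed limit or range.

## Working session

There is one attempt and no reset: what is moved stays moved. The work goes in short steps, Python scripts to look and compute and a shell command to move; the robot and the scene stay as the last step left them, time stands still between calls to the robot, and variables do not carry over. Pictures are saved under pics/ and viewed, and the job is handed in when it is done.

```bash
mkdir -p pics; cat > h.py <<'E'
from plant import sensors,cams,workorder
import numpy as np,cv2,json
def cap(name,fn=None):
    c=cams.capture(name)
    im=c["image"]
    if fn: cv2.imwrite("pics/"+fn+".png",im[:,:,::-1]); np.savez("pics/"+fn+".npz",**{k:np.array(v) for k,v in c.items()})
    return c
def load(fn): 
    d=np.load("pics/"+fn+".npz"); return {k:d[k] for k in d}
def ray(c,u,v):
    f=240/np.tan(np.radians(float(c["fov_y"]))/2)
    d=np.array([(u-c["cx"])/f,(v-c["cy"])/f,1.0]); return np.array(c["xyz"]),np.array(c["rotation"]).reshape(3,3)@d
def onz(c,u,v,z):
    o,d=ray(c,u,v); return o+d*(z-o[2])/d[2]
def proj(c,p):
    f=240/np.tan(np.radians(float(c["fov_y"]))/2)
    q=np.array(c["rotation"]).reshape(3,3).T@(np.array(p)-np.array(c["xyz"])); return np.array([c["cx"]+f*q[0]/q[2],c["cy"]+f*q[1]/q[2]])
def tri(obs):
    A=np.zeros((3,3));b=np.zeros(3)
    for c,u,v in obs:
        o,d=ray(c,u,v); d=d/np.linalg.norm(d);P=np.eye(3)-np.outer(d,d);A+=P;b+=P@o
    x=np.linalg.solve(A,b); r=[np.linalg.norm(proj(c,x)-[u,v]) for c,u,v in obs]; return x,r
E
python3 - <<'E'
from h import *
for n in["scene","side","wrist"]:
    c=cap(n,n+"0");print(n,c["fov_y"],c["cx"],c["cy"],c["xyz"],np.round(np.array(c["rotation"]),3).tolist(),c["image"].shape)
print(sensors.get_state())
E
```

```text
scene 53.339979075208184 318.6737000726303 232.8976697032114 [ 1.10064436 -0.71043109  0.87493739] [-126.268, -1.118, 40.11] (480, 640, 3)
side 56.070710919994056 322.1583958709311 246.31786478381267 [-0.02626454  0.96267692  0.91403082] [-126.0, 1.316, -153.63] (480, 640, 3)
wrist 58.43555783864004 321.0131265278105 237.75051862623638 [ 0.1214798  -0.66895702  0.38403967] [162.439, -0.158, 107.136] (480, 640, 3)
{'time_s': 0.15, 'joints': array([-5.63745095e+01,  2.05812948e+01,  6.46941058e-01, -1.31686182e-02,
       -7.01383586e+01, -1.65061004e+01]), 'qd': array([ 0.03888734, -0.1174725 ,  0.15541292,  0.03458968, -0.05431286,
       -0.10802128]), 'joint_torque': array([-1.76750938e-03, -5.83276320e+01,  2.93292832e+01,  7.00141087e+00,
        8.75462196e-03, -1.29513678e-04]), 'tcp_pos': array([ 0.19854103, -0.64475061,  0.22585906]), 'eef_rot': array([  6.84393912,  89.92624089, 113.95884731]), 'contact_force': array([ 0.44335481, -1.13166382, -0.55368895]), 'moment': array([ 0.02293455,  0.00017322, -0.02802366]), 'gripper_width': 0.08781528810389494}
```

```bash
cat >> h.py <<'E'
from scipy.spatial.transform import Rotation as Ro
def _R(c): return Ro.from_euler("xyz",np.array(c["rotation"]),degrees=True).as_matrix()
def ray(c,u,v):
    f=240/np.tan(np.radians(float(c["fov_y"]))/2)
    d=np.array([(u-c["cx"])/f,(v-c["cy"])/f,1.0]); return np.array(c["xyz"]),_R(c)@d
def proj(c,p):
    f=240/np.tan(np.radians(float(c["fov_y"]))/2)
    q=_R(c).T@(np.array(p)-np.array(c["xyz"])); return np.array([c["cx"]+f*q[0]/q[2],c["cy"]+f*q[1]/q[2]])
E
python3 - <<'E'
from h import *
s=sensors.get_state();R=Ro.from_euler("xyz",s["eef_rot"],degrees=True).as_matrix();print(R.round(3))
for n in ["scene0","side0"]:
    print(proj(load(n),s["tcp_pos"]))
E
```

```text
[[-0.001 -0.956 -0.294]
 [ 0.001 -0.294  0.956]
 [-1.     0.     0.001]]
[-37.54286004 308.1809794 ]
[467.02674273 148.09839294]
```

View pics/scene0.png

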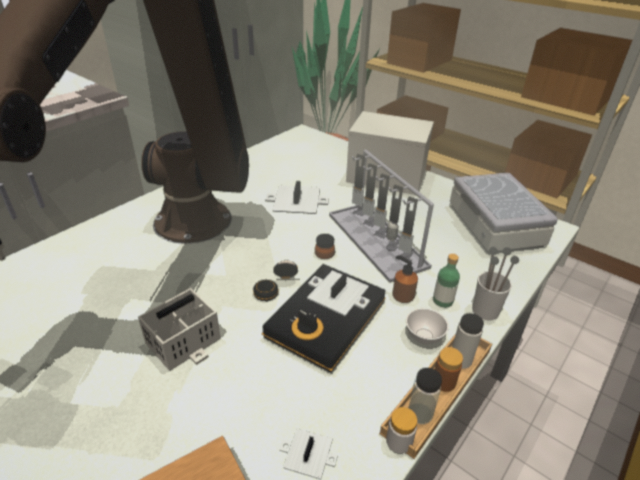

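View pics/side0.png

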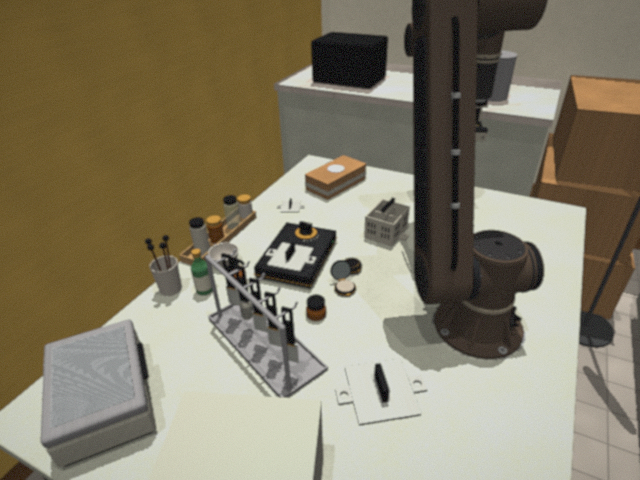

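View pics/wrist0.png

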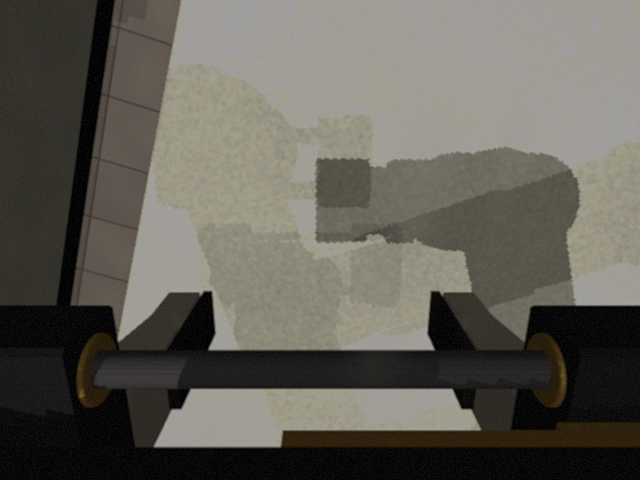

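```bash
python3 - <<'E'
import cv2
a=cv2.imread("pics/scene0.png")
cv2.imwrite("pics/sc_a.png",cv2.resize(a[240:380,130:400],None,fx=2.9,fy=2.9,interpolation=cv2.INTER_CUBIC))
cv2.imwrite("pics/sc_b.png",cv2.resize(a[140:300,310:450],None,fx=3.7,fy=3.7,interpolation=cv2.INTER_CUBIC))
b=cv2.imread("pics/side0.png")
cv2.imwrite("pics/si_a.png",cv2.resize(b[190:300,230:430],None,fx=4,fy=4,interpolation=cv2.INTER_CUBIC))
cv2.imwrite("pics/si_b.png",cv2.resize(b[240:400,190:340],None,fx=3.7,fy=3.7,interpolation=cv2.INTER_CUBIC))
E
```

```text
(no output)
```

View pics/sc_a.png

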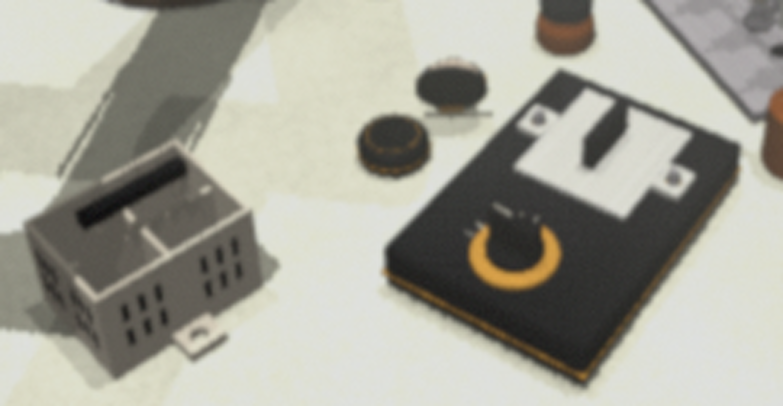

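View pics/sc_b.png

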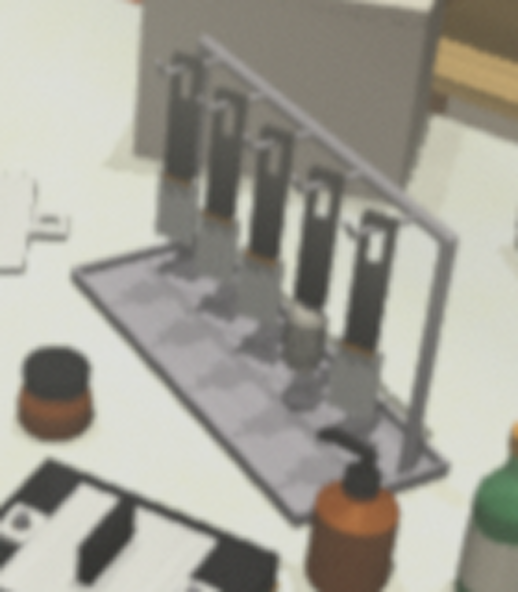

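View pics/si_a.png

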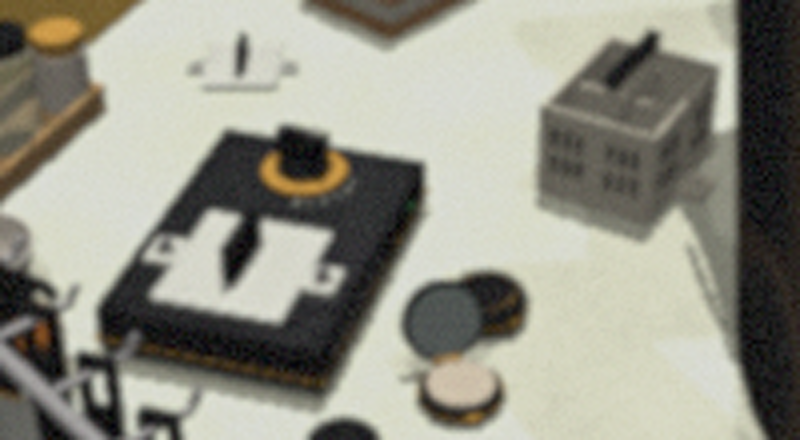

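View pics/si_b.png

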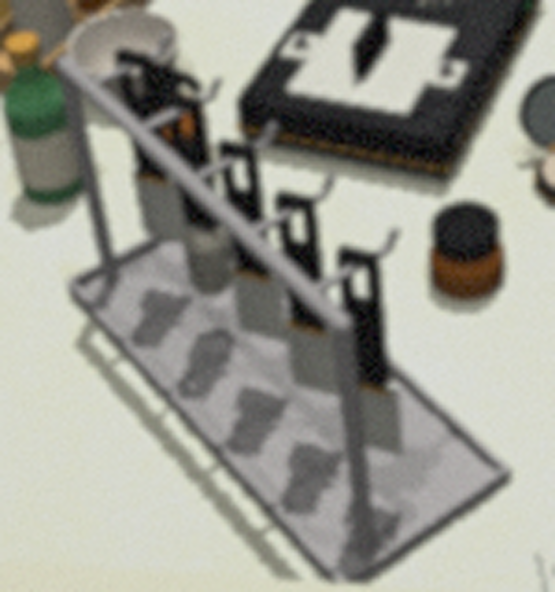

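```bash
python3 - <<'E'
from h import *
s,d=load("scene0"),load("side0")
def A(x,y):return (s,130+x/2.9,240+y/2.9)
def B(x,y):return (s,310+x/3.7,140+y/3.7)
def C(x,y):return (d,230+x/4,190+y/4)
def D(x,y):return (d,190+x/3.7,240+y/3.7)
P={"earL":(A(540,118),C(328,274)),"earR":(A(672,178),C(163,250)),"rib_topL":(A(625,108),C(245,218)),"dialtop":(A(515,228),C(303,135)),
"caddy_handle":(A(132,192),C(633,60)),
"dry_near+y":(A(740,150),C(105,310)),"dry_-":(A(560,72),C(320,385)),
"railend":(B(455,240),D(65,62)),"railend2":(B(205,38),D(340,318)),
"trayc1":(B(75,272),D(508,478)),"trayc2":(B(300,522),D(160,240)),"trayc3":(B(448,468),D(78,290)),
"pump":(B(355,485),(d,238,274)),"jartop":(B(58,362),D(465,222)),
"h1tip":(B(162,68),D(393,235)),"h5tip":(B(350,233),D(213,85)),
"compA":(A(393,135),C(490,295)),}
for k,v in P.items():
    x,r=tri(v);print(k,x.round(4),np.round(r,1))
E
```

```text
earL [ 0.5187 -0.0112  0.0573] [1.7 1.4]
earR [0.6521 0.0095 0.0542] [0. 0.]
rib_topL [0.5888 0.0049 0.1002] [4.6 3.7]
dialtop [ 0.6074 -0.1431  0.0847] [1.  0.7]
caddy_handle [ 0.3812 -0.3269  0.113 ] [0.6 0.4]
dry_near+y [0.6661 0.0842 0.0423] [2.  1.7]
dry_- [0.4756 0.0767 0.0295] [0.2 0.1]
railend [0.6689 0.2717 0.214 ] [1.3 1.3]
railend2 [0.3645 0.4041 0.2177] [0.2 0.3]
trayc1 [0.3068 0.3138 0.0047] [0.7 0.9]
trayc2 [ 0.6473  0.1991 -0.0097] [7.8 7.3]
trayc3 [0.6867 0.2938 0.0035] [1.8 1.8]
pump [0.6775 0.1592 0.0687] [1.9 1.6]
jartop [0.4215 0.1488 0.0551] [0.7 0.7]
h1tip [0.3707 0.3336 0.2195] [0.8 1. ]
h5tip [0.5867 0.241  0.1989] [7.3 7.4]
compA [ 0.4097 -0.0836  0.0207] [0.9 0.7]
```

```bash
cat >> h.py <<'E'
def mv(p,phi,label=""):
    """shift in cm along tool axes, turn deg to reach TCP p with jaw direction phi (deg)"""
    s=sensors.get_state();R=Ro.from_euler("xyz",s["eef_rot"],degrees=True).as_matrix()
    d=R.T@(np.array(p)-s["tcp_pos"])*100
    ph=np.degrees(np.arctan2(R[1,2],R[0,2])); t=-((phi-ph+180)%360-180)
    print(label,"shift",d.round(2),"turn %.1f"%t,"now",s["tcp_pos"].round(4),"phi %.2f"%ph,"tilt",R[:,0].round(3),"w %.4f"%s["gripper_width"],"F",s["contact_force"].round(1),"t %.1f"%s["time_s"])
E
python3 - <<'E'
from h import *
mv((0.585,0,0.26),188.8)
s,d=load("scene0"),load("side0")
for u,v in [(310,450),(245,480),(225,440),(145,478),(200,355),(270,290)]: print(u,v,onz(s,u,v,0).round(3))
print(proj(load("wrist0"),sensors.get_state()["tcp_pos"]))
E
```

```text
shift [ -3.36 -55.91  50.25] turn -81.7 now [ 0.1985 -0.6448  0.2259] phi 107.11 tilt [-0.001  0.001 -1.   ] w 0.0878 F [ 0.4 -1.1 -0.6] t 0.1
310 450 [ 0.785 -0.335  0.   ]
245 480 [ 0.733 -0.454  0.   ]
225 440 [ 0.647 -0.427  0.   ]
145 478 [ 0.593 -0.569  0.   ]
200 355 [ 0.446 -0.328  0.   ]
270 290 [ 0.414 -0.069  0.   ]
[320.99185748 309.47748641]
```

```bash
python3 -m handwheel '[-1,-3,3,-5, -2,-8,7,-13, -3,-13,12,-22, -3.4,-18,16,-30, -3.4,-23,21,-39, -3.4,-28,25,-47, -3.4,-33,30,-55, -3.4,-38,34,-63, -3.4,-42,38,-70, -3.4,-45,40.5,-76]' 8.76 20
python3 - <<'E'
from h import *
mv((0.585,0,0.26),188.8)
E
```

```text
time_s: 1.4
tcp_pos: [0.5087, -0.1256, 0.2608]
eef_rot: [-177.4, 90.0, 6.0]
contact_force: [1.4, -1.1, -0.1]
gripper_width: 0.0873
 shift [  0.08 -12.1   -8.35] turn -5.4 now [ 0.5087 -0.1256  0.2608] phi -176.65 tilt [ 0.  0. -1.] w 0.0873 F [ 1.4 -1.1 -0.1] t 1.4
```

```bash
python3 -m handwheel '[0,-1.5,-1,-1, 0,-4,-2.8,-2, 0,-7,-4.8,-3, 0,-9,-6.3,-4, 0,-10.5,-7.3,-5, 0,-11.5,-8,-5.4, 0,-12.1,-8.3,-5.4, 0,-12.1,-8.3,-5.4, 0,-12.1,-8.3,-5.4, 0,-12.1,-8.3,-5.4]'
python3 - <<'E'
from h import *
mv((0.585,0,0.26),188.8)
cap("wrist","w1")
E
```

```text
time_s: 2.65
tcp_pos: [0.5843, -0.0028, 0.2607]
eef_rot: [-178.0, 90.0, 10.5]
contact_force: [0.7, -0.1, 0.4]
gripper_width: 0.0874
 shift [ 0.07 -0.26 -0.11] turn -0.3 now [ 0.5843 -0.0028  0.2607] phi -171.51 tilt [ 0.  0. -1.] w 0.0874 F [ 0.7 -0.1  0.4] t 2.6
```

View pics/w1.png

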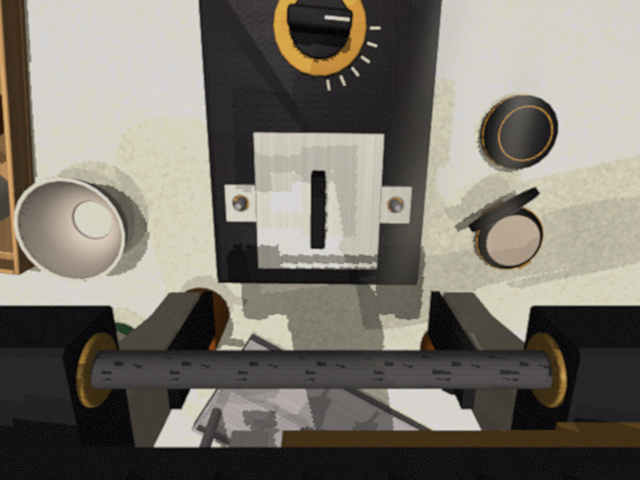

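```bash
python3 - <<'E'
from h import *
c=load("w1");g=cv2.cvtColor(c["image"],cv2.COLOR_RGB2GRAY)
# rib dark mask within white plate
m=(g[140:265,260:380]<60).astype(np.uint8);n,l,st,ce=cv2.connectedComponentsWithStats(m)
i=1+np.argmax(st[1:,4]);print(st[i],ce[i]+[260,140]);ys,xs=np.where(l==i)
r=cv2.minAreaRect(np.c_[xs+260,ys+140].astype(np.float32));print(r)
for (x0,y0) in [(225,185),(382,188)]:
    p=g[y0:y0+36,x0:x0+30];m=(p<130).astype(np.uint8);n,l,st,ce=cv2.connectedComponentsWithStats(m)
    for i in range(1,n):
        if st[i,4]>30: print("peg",st[i],ce[i]+[x0,y0])
e=[onz(c,240,203,.066),onz(c,396,205,.066)]
v=e[0]-e[1];print(e,np.linalg.norm(v),np.degrees(np.arctan2(v[1],v[0])),(e[0]+e[1])/2)
print("rib",onz(c,318.5,210,.088))
s=load("scene0");d=load("side0")
for a,b in [((240,203),(361.7,301.4)),((396,205),(316.2,280.7))]: print(tri([(c,*a),(s,*b)]))
# plate corners
cn=[(254,132),(383,133),(378,268),(259,270)]
w=[onz(c,*p,.056) for p in cn]
print([np.linalg.norm(w[i]-w[(i+1)%4]).round(4) for i in range(4)], np.mean(w,0))
E
```

```text
[  51   31   15   77 1022] [317.72113503 209.28473581]
((318.0, 209.0), (76.0, 14.0), 90.0)
peg [  8  11  15  15 156] [240.74358974 202.53205128]
peg [26  8  4 28 45] [410.53333333 212.55555556]
peg [  6  10  16  15 152] [394.57236842 204.34868421]
[array([0.65312447, 0.00691445, 0.066     ]), array([ 0.5229387 , -0.01084173,  0.066     ])] 0.13139108800692914 7.766707040711338 [ 0.58803159 -0.00196364  0.066     ]
rib [ 0.58756296 -0.00229538  0.088     ]
(array([0.65390894, 0.00852538, 0.05650755]), [np.float64(1.2133633158049988), np.float64(0.43023741353964706)])
(array([ 0.52127708, -0.00847396,  0.05609264]), [np.float64(0.6329353613826099), np.float64(0.21133242930956636)])
[np.float64(0.1062), np.float64(0.1194), np.float64(0.1082), np.float64(0.1221)] [5.8737626e-01 3.9089981e-04 5.6000000e-02]
```

```bash
python3 - <<'E'
from h import *
mv((0.5876,-0.0015,0.065),187.8)
E
```

```text
shift [19.57 -0.07 -0.34] turn 0.7 now [ 0.5843 -0.0027  0.2607] phi -171.51 tilt [ 0.  0. -1.] w 0.0874 F [-1.2  0.5 -0.6] t 2.7
```

```bash
python3 -m handwheel '[2,-0.1,-0.3,0.7, 5,-0.1,-0.3,0.7, 8,-0.1,-0.3,0.7, 11,-0.1,-0.3,0.7, 14,-0.1,-0.3,0.7, 16,-0.1,-0.3,0.7, 17.5,-0.1,-0.3,0.7, 18.7,-0.1,-0.3,0.7, 19.4,-0.1,-0.3,0.7, 19.6,-0.1,-0.3,0.7]' 4
python3 -m handwheel '[0,0,0,0, 0,0,0,0, 0,0,0,0, 0,0,0,0, 0,0,0,0, 0,0,0,0, 0,0,0,0, 0,0,0,0, 0,0,0,0, 0,0,0,0]' 0 25
python3 - <<'E'
from h import *
mv((0.62,-0.33,0.12),187.8)
E
```

```text
time_s: 3.95
tcp_pos: [0.5874, -0.0009, 0.0645]
eef_rot: [101.7, 90.0, -70.5]
contact_force: [0.6, 0.7, 0.7]
gripper_width: 0.0401
time_s: 5.2
tcp_pos: [0.5874, -0.0009, 0.0649]
eef_rot: [173.9, 90.0, 1.7]
contact_force: [-1.3, 0.5, 6.3]
gripper_width: 0.0116
 shift [-5.51 33.05  1.25] turn 0.0 now [ 0.5874 -0.0009  0.0649] phi -172.17 tilt [ 0.  0. -1.] w 0.0116 F [-1.3  0.5  6.3] t 5.2
```

```bash
python3 -m handwheel '[-1,0,0,0, -3,0,0,0, -5.5,0,0,0, -8,1,0,0, -9,3,0,0, -9,7,0,0, -9,11,0,0, -9,15,0,0, -9,19,0,0, -9,23,0,0]'
python3 - <<'E'
from h import *
mv((0.60,-0.31,0.016),187.8)
E
```

```text
time_s: 6.45
tcp_pos: [0.6179, -0.2309, 0.1535]
eef_rot: [-23.4, 89.9, 164.4]
contact_force: [0.3, 0.7, -1.5]
gripper_width: 0.0118
 shift [13.75  7.6   2.83] turn -0.0 now [ 0.6179 -0.2309  0.1535] phi -172.22 tilt [-0.001  0.    -1.   ] w 0.0118 F [ 0.3  0.7 -1.5] t 6.5
```

```bash
python3 -m handwheel '[0,3,1,0, 1,6,2,0, 3,7.6,2.8,0, 5,7.6,2.8,0, 7,7.6,2.8,0, 9,7.6,2.8,0, 11,7.6,2.8,0, 12.5,7.6,2.8,0, 13.2,7.6,2.8,0, 13.6,7.6,2.8,0]'
python3 - <<'E'
from h import *
mv((0.60,-0.31,0.0145),187.8)
cap("scene","s2")
E
```

```text
time_s: 7.7
tcp_pos: [0.6012, -0.3079, 0.0182]
eef_rot: [-1.8, 90.0, -174.0]
contact_force: [-0.1, 0.6, -2.1]
gripper_width: 0.012
 shift [0.37 0.19 0.15] turn 0.0 now [ 0.6012 -0.3079  0.0182] phi -172.17 tilt [-0. -0. -1.] w 0.0120 F [-0.1  0.6 -2.1] t 7.7
```

View pics/s2.png

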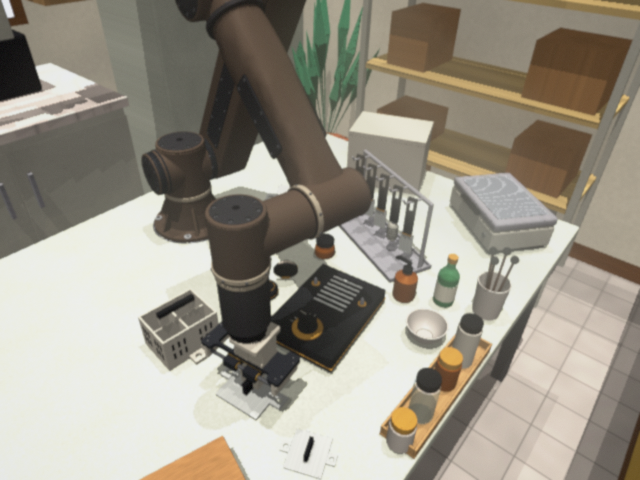

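The cover is held at about (250,390), clear of the caddy and the small cover. I'll lower the last few millimetres and release.

```bash
python3 -m handwheel '[0.1,0,0,0, 0.2,0,0,0, 0.25,0,0,0, 0.3,0,0,0, 0.33,0,0,0, 0.36,0,0,0, 0.36,0,0,0, 0.36,0,0,0, 0.36,0,0,0, 0.36,0,0,0]'
python3 -m handwheel '[0,0,0,0, 0,0,0,0, 0,0,0,0, 0,0,0,0, 0,0,0,0, -1,0,0,0, -3,0,0,0, -6,0,0,0, -10,0,0,0, -14,0,0,0]' 4
python3 - <<'E'
from h import *
s=load("s2")
mv((0.381,-0.327,0.25),187.8)
c=cap("scene","s3")
cv2.imwrite("pics/s3c.png",cv2.resize(c["image"][270:430,130:330,::-1],None,fx=3.7,fy=3.7,interpolation=cv2.INTER_CUBIC))
E
```

```text
time_s: 9.0
tcp_pos: [0.6012, -0.3079, 0.015]
eef_rot: [23.7, 90.0, -148.4]
contact_force: [-0.0, 0.2, -2.5]
gripper_width: 0.012
time_s: 10.25
tcp_pos: [0.6011, -0.3079, 0.157]
eef_rot: [142.3, 90.0, -29.9]
contact_force: [1.6, -0.6, 0.3]
gripper_width: 0.0402
 shift [-9.31 -1.1  22.06] turn 0.0 now [ 0.6011 -0.3079  0.157 ] phi -172.18 tilt [ 0. -0. -1.] w 0.0402 F [ 1.6 -0.6  0.3] t 10.2
```

View pics/s3c.png

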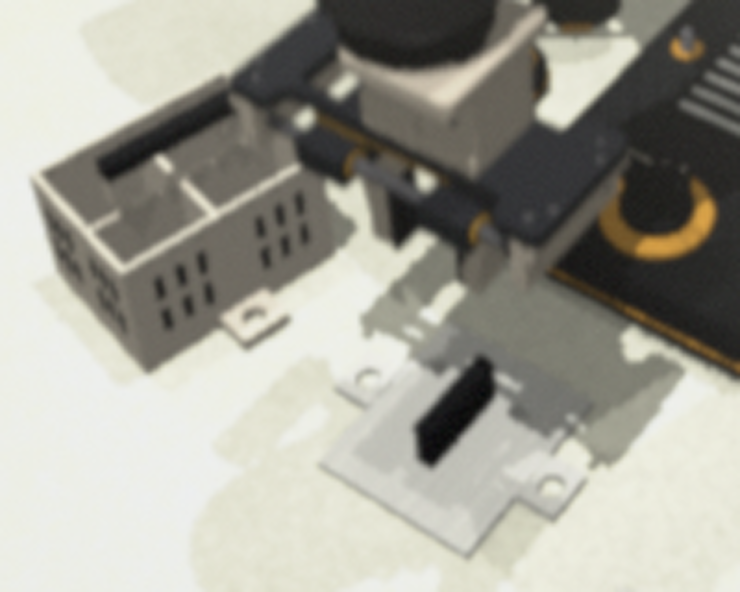

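```bash
python3 - <<'E'
from h import *
s=load("scene0");a=onz(s,157.6,314.1,.12);b=onz(s,193.8,296.9,.12);print(a,b,np.degrees(np.arctan2(*(b-a)[[1,0]])),np.linalg.norm(b-a),(a+b)/2)
mv((0.38,-0.30,0.28),160)
E
```

```text
[ 0.38005791 -0.3696751   0.12      ] [ 0.39577961 -0.28557086  0.12      ] 79.41183629899066 0.08556106119911024 [ 0.38791876 -0.32762298  0.12      ]
 shift [-11.82  -3.92  21.95] turn 27.9 now [ 0.6038 -0.3092  0.1636] phi -172.11 tilt [ 0.008 -0.004 -1.   ] w 0.0398 F [ 2.5 -2.1  6.3] t 10.3
```

```bash
python3 - <<'E'
from h import *
mv((0.38,-0.30,0.28),170)
c=cap("wrist","w3"); c=cap("side","d3"); mv((0.38,-0.30,0.28),170)
E
```

```text
shift [-11.82  -3.92  21.95] turn 17.9 now [ 0.6038 -0.3092  0.1636] phi -172.11 tilt [ 0.008 -0.004 -1.   ] w 0.0398 F [ 2.5 -2.1  6.3] t 10.3
 shift [-12.25  -3.84  21.89] turn 17.8 now [ 0.6028 -0.3084  0.1589] phi -172.16 tilt [ 0.006 -0.002 -1.   ] w 0.0402 F [ 0.9  0.5 -0.6] t 10.4
```

View pics/w3.png

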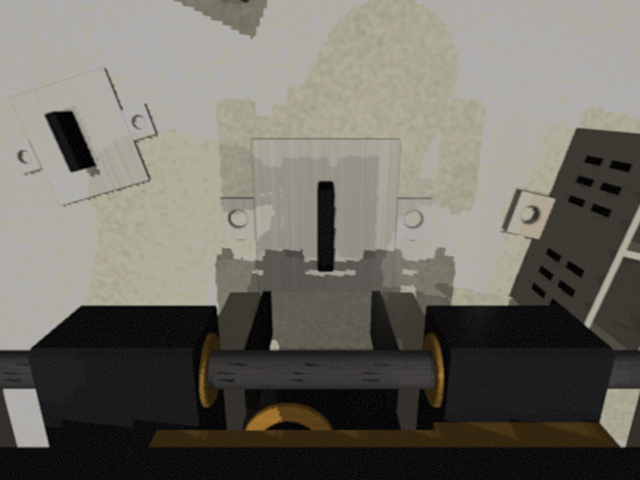

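View pics/d3.png

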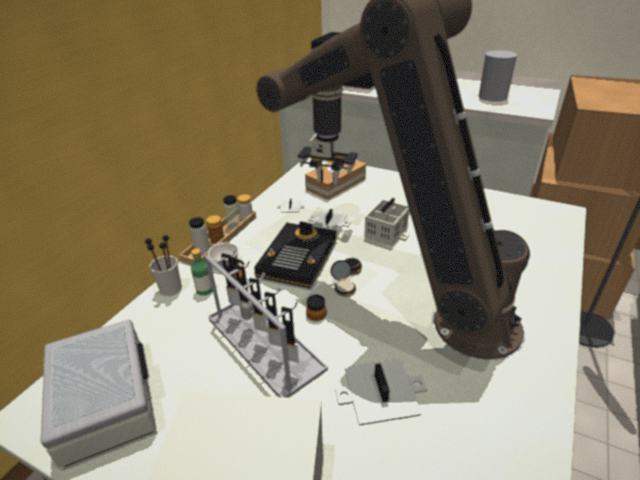

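```bash
python3 -m handwheel '[-2,-0.3,1.5,1, -4.5,-1,4.5,4, -7,-1.5,8,7, -9,-2,11.5,11, -11,-3,15,15, -12,-3.5,18,17, -12.2,-3.8,20,18, -12.2,-3.8,21.2,18, -12.2,-3.8,21.8,18, -12.2,-3.8,21.8,18]'
python3 -m handwheel '[0,0,0,0, 0,0,0,0, 0,0,0,0, 0,0,0,0, 0,0,0,0, 0,0,0,0, 0,0,0,0, 0,0,0,0, 0,0,0,0, 0,0,0,0]'
python3 - <<'E'
from h import *
mv((0.38,-0.30,0.28),170)
c=cap("wrist","w4")
E
```

```text
time_s: 11.65
tcp_pos: [0.3801, -0.3, 0.2765]
eef_rot: [-3.5, 89.9, 166.4]
contact_force: [1.0, 0.3, 0.1]
gripper_width: 0.0396
time_s: 12.9
tcp_pos: [0.38, -0.2999, 0.2769]
eef_rot: [22.8, 90.0, -167.4]
contact_force: [-0.6, -0.1, -0.6]
gripper_width: 0.0399
 shift [-0.31  0.01  0.  ] turn -0.2 now [ 0.38   -0.2999  0.2769] phi 169.82 tilt [-0. -0. -1.] w 0.0399 F [-0.6 -0.1 -0.6] t 12.9
```

View pics/w4.png

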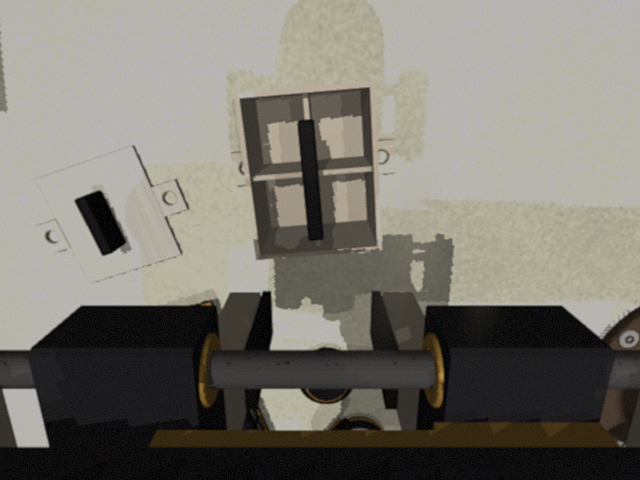

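```bash
cat >> h.py <<'E'
def rect(c,x0,y0,x1,y1,thr=60,lo=True):
    g=cv2.cvtColor(c["image"],cv2.COLOR_RGB2GRAY)[y0:y1,x0:x1]
    m=((g<thr) if lo else (g>thr)).astype(np.uint8);n,l,st,ce=cv2.connectedComponentsWithStats(m)
    i=1+np.argmax(st[1:,4]);ys,xs=np.where(l==i)
    pts=np.c_[xs+x0,ys+y0].astype(np.float32)
    return cv2.minAreaRect(pts),cv2.boxPoints(cv2.minAreaRect(pts)),ce[i]+[x0,y0],pts
E
python3 - <<'E'
from h import *
c=load("w4")
r,b,ce,pts=rect(c,285,100,340,250,45);print(r,b.round(1).tolist(),ce)
q=b[np.argsort(b[:,1])];t=q[:2].mean(0);u=q[2:].mean(0)
A=onz(c,*t,.122);B=onz(c,*u,.122);print("top z",A,B,np.linalg.norm(A-B),np.degrees(np.arctan2(*(B-A)[[1,0]])),(A+B)/2)
# caddy rim corners at .09
w=[onz(c,*p,.09) for p in [(237,98),(372,88),(378,248),(256,259)]]
print([np.linalg.norm(w[i]-w[(i+1)%4]).round(4) for i in range(4)],np.mean(w,0),np.degrees(np.arctan2(*(w[2]-w[1])[[1,0]])),np.degrees(np.arctan2(*(w[3]-w[0])[[1,0]])))
s=load("scene0");print(tri([(c,*((t+u)/2)),(s,175.7,305.5)]))
E
```

```text
((310.43316650390625, 179.72003173828125), (120.89955139160156, 16.28314971923828), 85.10090637207031) [[297.20001220703125, 120.19999694824219], [313.3999938964844, 118.80000305175781], [323.70001220703125, 239.3000030517578], [307.5, 240.60000610351562]] [310.65726681 179.69522777]
top z [ 0.37977132 -0.3705362   0.122     ] [ 0.38867523 -0.28154777  0.122     ] 0.08943275916535155 84.28618175731137 [ 0.38422327 -0.32604199  0.122     ]
[np.float64(0.1033), np.float64(0.1289), np.float64(0.1047), np.float64(0.1316)] [ 0.38516609 -0.32403202  0.09      ] 84.16850275606672 83.55105656805686
(array([ 0.38438598, -0.32687259,  0.11645881]), [np.float64(0.19851864470711086), np.float64(0.07038654126725633)])
```

```bash
python3 - <<'E'
from h import *
mv((0.3845,-0.326,0.098),174.2)
E
```

```text
shift [17.9   2.49 -0.89] turn -4.4 now [ 0.3801 -0.2999  0.277 ] phi 169.82 tilt [ 0. -0. -1.] w 0.0396 F [-0.4 -0.5  0.7] t 12.9
```

```bash
python3 -m handwheel '[1,1,-0.4,-2, 3.5,2.2,-0.8,-4, 6.5,2.5,-0.9,-4.4, 9.5,2.5,-0.9,-4.4, 12,2.5,-0.9,-4.4, 14,2.5,-0.9,-4.4, 15.7,2.5,-0.9,-4.4, 17,2.5,-0.9,-4.4, 17.7,2.5,-0.9,-4.4, 17.9,2.5,-0.9,-4.4]'
python3 -m handwheel '[0,0,0,0, 0,0,0,0, 0,0,0,0, 0,0,0,0, 0,0,0,0, 0,0,0,0, 0,0,0,0, 0,0,0,0, 0,0,0,0, 0,0,0,0]' 0 40
python3 - <<'E'
from h import *
mv((0.5876,-0.0015,0.25),187.8)
E
```

```text
time_s: 14.2
tcp_pos: [0.3845, -0.3261, 0.0978]
eef_rot: [3.8, 90.0, 178.0]
contact_force: [0.0, 0.3, 1.1]
gripper_width: 0.0399
time_s: 15.45
tcp_pos: [0.3844, -0.3261, 0.0982]
eef_rot: [16.9, 90.0, -168.9]
contact_force: [-2.6, 1.6, 4.5]
gripper_width: 0.0117
 shift [-15.18 -34.34 -16.95] turn -13.6 now [ 0.3844 -0.3261  0.0982] phi 174.23 tilt [-0. -0. -1.] w 0.0117 F [-2.6  1.6  4.5] t 15.4
```

```bash
python3 -m handwheel '[-1,0,0,0, -3.5,0,0,0, -6.5,0,0,0, -9.5,-1,-0.5,0, -12,-4,-2,-1, -14,-8,-4,-3, -15,-12.5,-6,-5, -15,-16.5,-8,-6.5, -15,-20,-10,-8, -15,-23,-11.5,-9.5]'
python3 - <<'E'
from h import *
mv((0.5876,-0.0015,0.25),187.8)
E
```

```text
time_s: 16.7
tcp_pos: [0.5227, -0.1072, 0.248]
eef_rot: [-82.7, 90.0, 101.1]
contact_force: [0.5, 0.5, -2.9]
gripper_width: 0.0119
 shift [ -0.2  -10.12  -7.18] turn -4.0 now [ 0.5227 -0.1072  0.248 ] phi -176.20 tilt [-0.  0. -1.] w 0.0119 F [ 0.5  0.5 -2.9] t 16.7
```

```bash
python3 -m handwheel '[0,-2,-1.5,-1, 0,-4.5,-3.2,-2, 0,-6.8,-4.8,-3, 0,-8.5,-6,-4, 0,-9.5,-6.8,-4, 0,-10,-7.1,-4, 0,-10.1,-7.2,-4, 0,-10.1,-7.2,-4, 0,-10.1,-7.2,-4, 0,-10.1,-7.2,-4]'
python3 - <<'E'
from h import *
mv((0.5876,-0.0015,0.15),187.8)
c=cap("wrist","w5");c=cap("scene","s5");d=cap("side","d5")
cv2.imwrite("pics/s5c.png",np.hstack([cv2.resize(c["image"][190:350,260:420,::-1],None,fx=2.5,fy=2.5,interpolation=cv2.INTER_CUBIC),cv2.resize(d["image"][150:310,220:380,::-1],None,fx=2.5,fy=2.5,interpolation=cv2.INTER_CUBIC)]))
E
```

```text
time_s: 17.95
tcp_pos: [0.5872, -0.0037, 0.2481]
eef_rot: [-172.3, 90.0, 15.4]
contact_force: [-0.5, 0.5, -3.4]
gripper_width: 0.0118
 shift [ 9.81 -0.21 -0.06] turn -0.1 now [ 0.5872 -0.0037  0.2481] phi -172.31 tilt [ 0.  0. -1.] w 0.0118 F [-0.5  0.5 -3.4] t 17.9
```

View pics/w5.png

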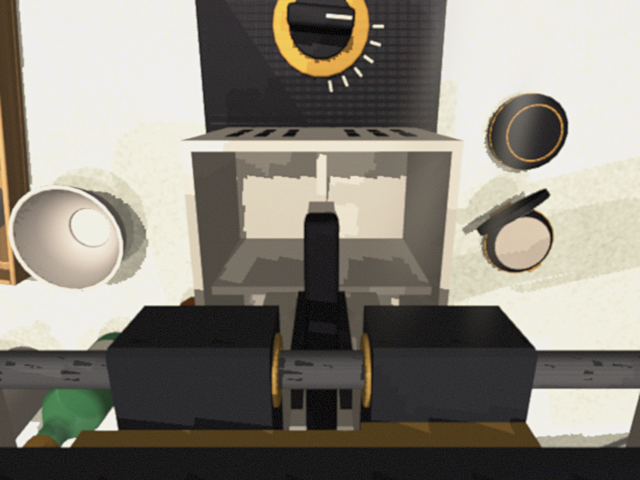

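View pics/s5c.png

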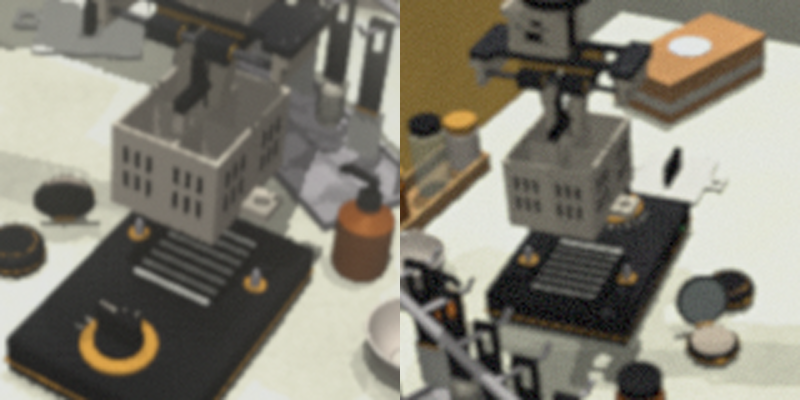

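```bash
python3 - <<'E'
from h import *
s,d=load("s5"),load("d5")
P={}
for k,a,b in [("Lt",(315.6,278.8),(310.8,256)),("Lb",(315.6,283.2),(310.8,260.8)),("Rt",(362.4,298.8),(271.2,249.2)),("Rb",(362,303.2),(271.2,254))]:
    x,r=tri([(s,*a),(d,*b)]);P[k]=x;print(k,x.round(4),np.round(r,2))
for t in "tb":
    v=P["R"+t]-P["L"+t];print((P["R"+t]+P["L"+t])/2,np.linalg.norm(v),np.degrees(np.arctan2(v[1],v[0])))
w=load("w1")
for z in(.062,.068):
    A=onz(w,240.7,202.5,z);B=onz(w,394.6,204.3,z);v=A-B;print((A+B)/2,np.linalg.norm(v),np.degrees(np.arctan2(v[1],v[0])))
E
```

```text
Lt [ 0.5209 -0.0129  0.0657] [0.82 0.66]
Lb [ 0.52   -0.0108  0.0487] [0.63 0.52]
Rt [0.6528 0.0071 0.0653] [0.75 0.57]
Rb [0.6522 0.0096 0.0482] [0.45 0.35]
[ 0.58684776 -0.00294566  0.06553288] 0.1333979285886929 8.622155150783142
[ 0.58610612 -0.00061174  0.04843009] 0.13371124062664208 8.799825465928453
[ 0.58829952 -0.00150929  0.062     ] 0.13103233711484275 7.832916939921713
[ 0.58845562 -0.00289163  0.068     ] 0.1288304017287163 7.832916939921721
```

```bash
python3 -m handwheel '[1,-0.1,0,-0.3, 2.5,-0.2,0,-0.4, 4,-0.2,0,-0.4, 5.5,-0.2,0,-0.4, 6.5,-0.2,0,-0.4, 7.2,-0.2,0,-0.4, 7.4,-0.2,0,-0.4, 7.5,-0.2,0,-0.4, 7.5,-0.2,0,-0.4, 7.5,-0.2,0,-0.4]'
python3 - <<'E'
from h import *
mv((0.5872,-0.0018,0.148),188.2)
c=cap("scene","s6");d=cap("side","d6")
cv2.imwrite("pics/s6c.png",np.hstack([cv2.resize(c["image"][210:340,270:400,::-1],None,fx=3,fy=3,interpolation=cv2.INTER_CUBIC),cv2.resize(d["image"][170:300,230:360,::-1],None,fx=3,fy=3,interpolation=cv2.INTER_CUBIC)]))
E
```

```text
time_s: 19.35
tcp_pos: [0.5873, -0.0013, 0.1733]
eef_rot: [-173.3, 90.0, 14.8]
contact_force: [-0.6, -0.5, -3.3]
gripper_width: 0.0118
 shift [2.53 0.04 0.02] turn -0.1 now [ 0.5873 -0.0013  0.1733] phi -171.88 tilt [ 0.001  0.    -1.   ] w 0.0118 F [-0.6 -0.5 -3.3] t 19.4
```

View pics/s6c.png

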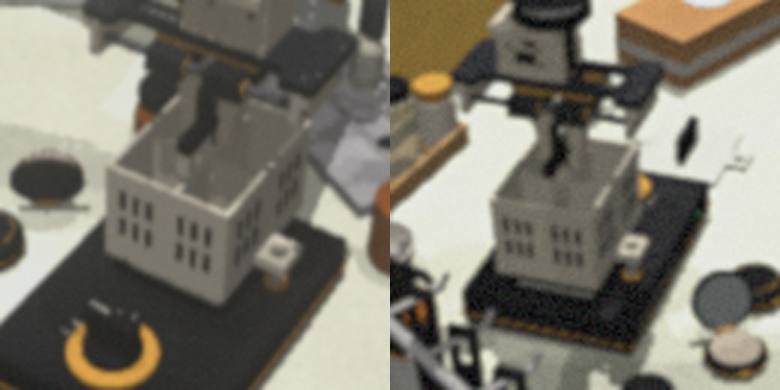

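```bash
python3 - <<'E'
from h import *
s,d=load("s6"),load("d6")
a=np.radians(8.2);e=np.array([np.cos(a),np.sin(a),0])*.067;C=np.array([.5873,-.0013,0.0851])
print(proj(s,C+e),(270+279/3,210+252/3));print(proj(d,C-e),(230+(633-390)/3,170+248/3))
E
python3 -m handwheel '[0.3,0,0,0, 0.6,0,0,0, 0.9,0,0,0, 1.2,0,0,0, 1.5,0,0,0, 1.8,0,0,0, 2.0,0,0,0, 2.2,0,0,0, 2.3,0,0,0, 2.4,0,0,0]'
```

```text
[362.82107132 292.66054662] (363.0, 294.0)
[309.56714409 251.49211885] (311.0, 252.66666666666669)
time_s: 20.7
tcp_pos: [0.5871, -0.0014, 0.149]
eef_rot: [179.0, 90.0, 7.1]
contact_force: [-0.4, -0.8, -3.6]
gripper_width: 0.0118
```

```bash
python3 -m handwheel '[0.05,0,0,0, 0.1,0,0,0, 0.12,0,0,0, 0.12,0,0,0, 0.12,0,0,0, 0.12,0,0,0, 0.12,0,0,0, 0.12,0,0,0, 0.12,0,0,0, 0.12,0,0,0]'
python3 -m handwheel '[0,0,0,0, 0,0,0,0, 0,0,0,0, 0,0,0,0, 0,0,0,0, -1,0,0,0, -3,0,0,0, -5.5,0,0,0, -7.5,0,0,0, -8.5,0,0,0]' 3
python3 -m handwheel '[0,0.5,0,0, 0,1.5,0,0, 0,3,0,0, 0,5,0,0, 0,7,0,0, 0,8.5,0,0, 0,9.5,0,0, 0,10,0,0, 0,10,0,0, 0,10,0,0]' 5
python3 - <<'E'
from h import *
mv((0.5872,-0.0018,0.148),188.2)
c=cap("scene","s7");d=cap("side","d7");w=cap("wrist","w7")
cv2.imwrite("pics/s7c.png",np.hstack([cv2.resize(c["image"][210:340,270:400,::-1],None,fx=3,fy=3,interpolation=cv2.INTER_CUBIC),cv2.resize(d["image"][170:300,230:360,::-1],None,fx=3,fy=3,interpolation=cv2.INTER_CUBIC)]))
E
```

```text
time_s: 21.95
tcp_pos: [0.5872, -0.0014, 0.1482]
eef_rot: [168.1, 90.0, -3.7]
contact_force: [-4.0, 1.0, 4.9]
gripper_width: 0.0119
time_s: 23.2
tcp_pos: [0.5877, -0.0013, 0.2346]
eef_rot: [-175.5, 89.9, 12.6]
contact_force: [0.8, -1.4, -0.7]
gripper_width: 0.0295
time_s: 24.45
tcp_pos: [0.6013, -0.1, 0.2328]
eef_rot: [-153.3, 90.0, 34.8]
contact_force: [-0.6, 0.0, -0.1]
gripper_width: 0.05
 shift [ 8.48 -9.92  0.  ] turn -0.1 now [ 0.6013 -0.1     0.2328] phi -171.86 tilt [ 0.  0. -1.] w 0.0500 F [-0.6  0.  -0.1] t 24.4
```

View pics/s7c.png

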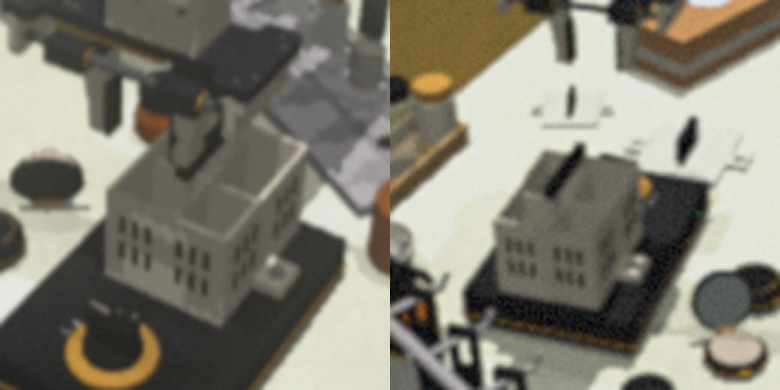

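View pics/w7.png

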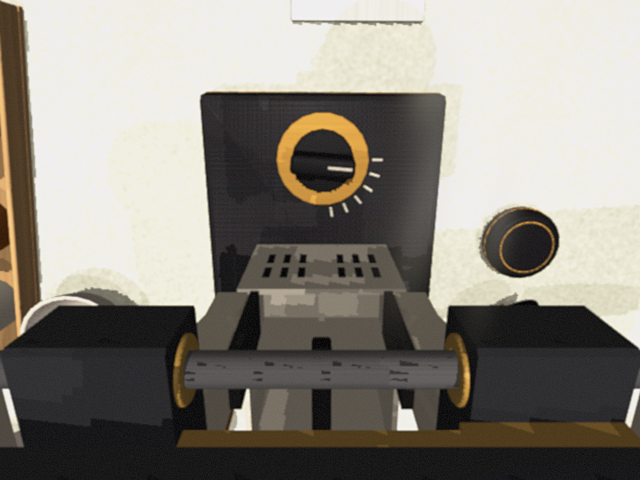

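```bash
python3 - <<'E'
from h import *
mv((0.53,0.375,0.36),156.5)
E
```

```text
shift [-12.71 -48.02   0.31] turn 31.7 now [ 0.6013 -0.0999  0.2328] phi -171.84 tilt [ 0.  0. -1.] w 0.0501 F [ 0.3 -0.2  0.1] t 24.6
```

```bash
python3 -m handwheel '[-2,0,0,0, -5,-1,0,0, -8,-4,0,3, -11,-9,0,7, -12.7,-14,0,11, -12.7,-19,0,15, -12.7,-25,0,19, -12.7,-31,0.2,23, -12.7,-36,0.3,27, -12.7,-40,0.3,30]'
python3 -m handwheel '[0,-2.5,-1,1, 0,-4.5,-1.8,1.7, 0,-6,-2.5,1.7, 0,-7,-3,1.7, 0,-7.5,-3.2,1.7, 0,-7.5,-3.2,1.7, 0,-7.5,-3.2,1.7, 0,-7.5,-3.2,1.7, 0,-7.5,-3.2,1.7, 0,-7.5,-3.2,1.7]'
python3 - <<'E'
from h import *
mv((0.53,0.375,0.36),156.5)
w=cap("wrist","w8");c=cap("scene","s8");d=cap("side","d8")
E
```

```text
time_s: 25.85
tcp_pos: [0.5409, 0.2975, 0.3598]
eef_rot: [-89.1, 90.0, 69.0]
contact_force: [-1.0, -0.1, 0.6]
gripper_width: 0.0503
time_s: 27.1
tcp_pos: [0.5994, 0.3528, 0.3599]
eef_rot: [-110.2, 90.0, 46.3]
contact_force: [0.4, 1.0, 0.3]
gripper_width: 0.0502
 shift [-0.01  0.74  7.25] turn -0.1 now [0.5994 0.3528 0.3599] phi 156.42 tilt [ 0.  0. -1.] w 0.0502 F [0.4 1.  0.3] t 27.1
```

View pics/w8.png

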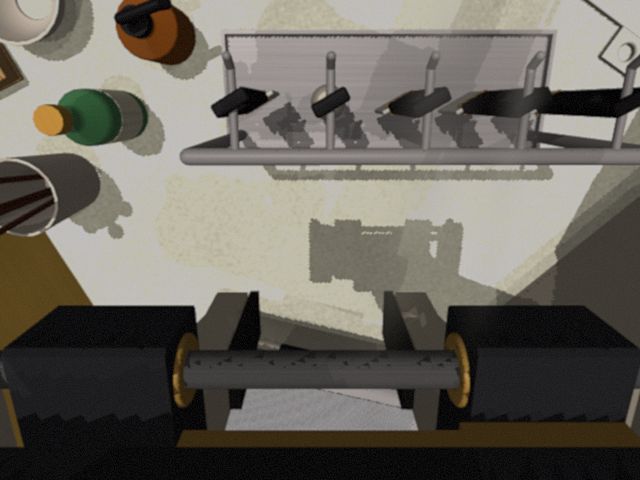

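```bash
python3 -m handwheel '[0,0.2,1.5,0, 0,0.4,3.5,0, 0,0.6,5.5,0, 0,0.7,7,0, 0,0.7,8.5,0, 0,0.7,9.5,0, 0,0.7,10,0, 0,0.7,10,0, 0,0.7,10,0, 0,0.7,10,0]'
python3 - <<'E'
from h import *
mv((0.53,0.375,0.36),156.5)
w=cap("wrist","w9")
cv2.imwrite("pics/w9c.png",cv2.resize(w["image"][0:200,40:640,::-1],None,fx=1.33,fy=2,interpolation=cv2.INTER_CUBIC))
E
```

```text
time_s: 28.5
tcp_pos: [0.5053, 0.3862, 0.3596]
eef_rot: [86.9, 90.0, -116.7]
contact_force: [-0.4, -0.2, 0.5]
gripper_width: 0.05
 shift [-0.04  0.04 -2.71] turn -0.1 now [0.5053 0.3862 0.3596] phi 156.39 tilt [-0. -0. -1.] w 0.0500 F [-0.4 -0.2  0.5] t 28.5
```

View pics/w9.png

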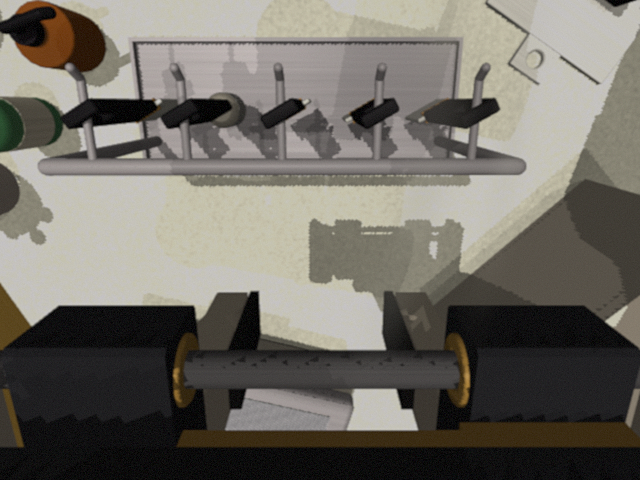

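```bash
python3 - <<'E'
from h import *
w=load("w9")["image"]
cv2.imwrite("pics/w9a.png",cv2.resize(w[50:180,30:230,::-1],None,fx=4,fy=4,interpolation=cv2.INTER_CUBIC))
cv2.imwrite("pics/w9b.png",cv2.resize(w[50:180,240:440,::-1],None,fx=4,fy=4,interpolation=cv2.INTER_CUBIC))
cv2.imwrite("pics/w9c.png",cv2.resize(w[50:180,350:550,::-1],None,fx=4,fy=4,interpolation=cv2.INTER_CUBIC))
E
```

```text
(no output)
```

View pics/w9a.png

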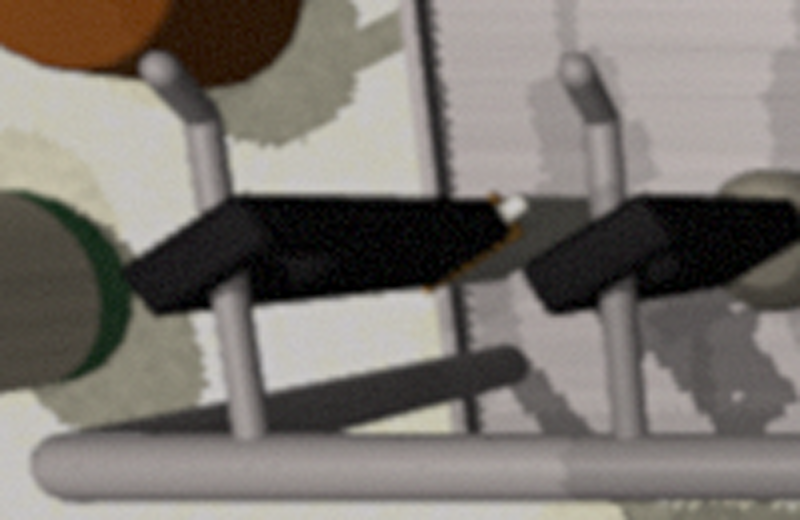

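View pics/w9b.png

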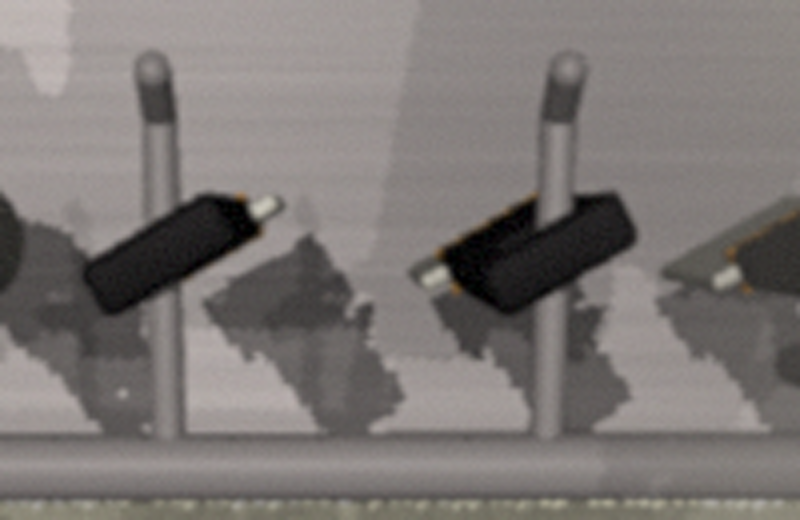

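View pics/w9c.png

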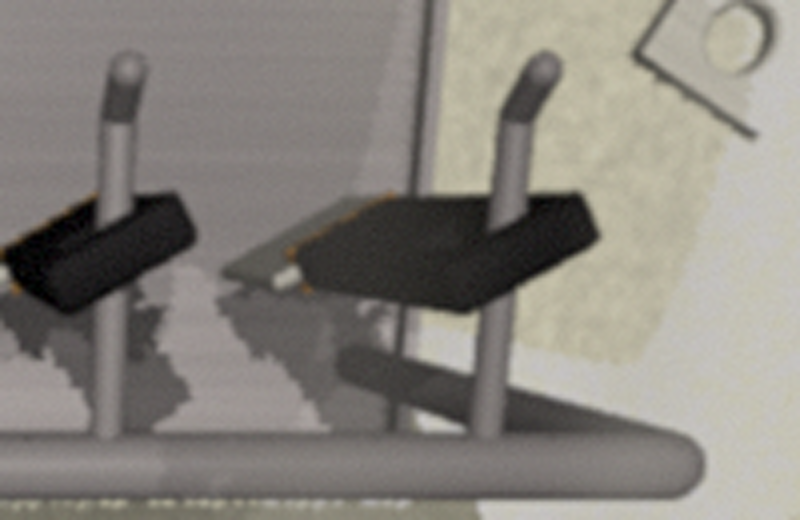

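```bash
python3 - <<'E'
from h import *
w=load("w8")["image"]
cv2.imwrite("pics/w8a.png",cv2.resize(w[40:170,200:400,::-1],None,fx=4,fy=4,interpolation=cv2.INTER_CUBIC))
cv2.imwrite("pics/w8b.png",cv2.resize(w[40:170,370:570,::-1],None,fx=4,fy=4,interpolation=cv2.INTER_CUBIC))
E
```

```text
(no output)
```

View pics/w8a.png

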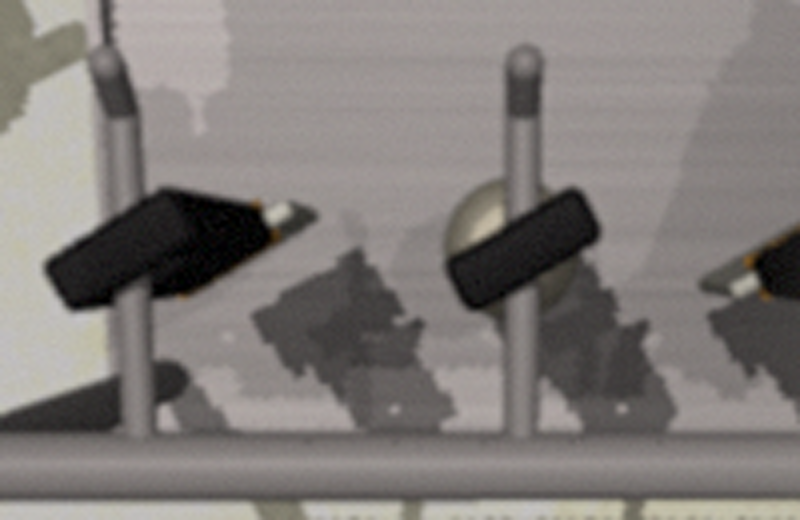

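View pics/w8b.png

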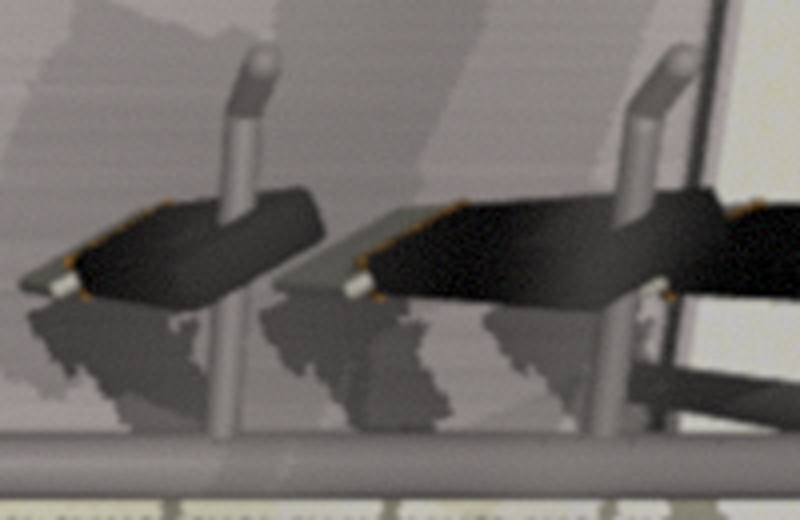

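```bash
python3 - <<'E'
from h import *
a,b=load("w8"),load("w9")
O={"H5":((229.25,102.25),(79,114)),"H3":((430.75,102),(279.5,113.5)),"H2":((533.75,102),(380.5,113.75)),
"tip5":((200+105/4.,40+60/4.),(30+158/4,50+70/4)),"tip3":((370+262/4,40+60/4),(240+152/4,50+68/4)),"tip2":((370+683/4,40+58/4),(240+567/4,50+68/4)),
"rail5":((200+137/4,40+435/4),(30+248/4,50+437/4)),"rail3":((370+222/4,40+435/4),(240+168/4,50+437/4))}
R={}
for k,(p,q) in O.items():
    x,r=tri([(a,*p),(b,*q)]);R[k]=x;print(k,x.round(4),np.round(r,2))
z=R["H3"][2]; z=.2235
for k,q in [("H5",(79,114)),("H3",(279.5,113.5)),("H2",(380.5,113.75)),("H1",(480.3,113.5))]: print(k,onz(b,*q,z))
v=onz(b,79,114,z)-onz(b,480.3,113.5,z);print(np.linalg.norm(v),np.degrees(np.arctan2(v[1],v[0])))
def yaw(p,q):
    v=onz(b,*p,z)-onz(b,*q,z);return np.degrees(np.arctan2(v[1],v[0]))
print("yaw H2",yaw((240+490/4,50+270/4),(240+612/4,50+195/4)),yaw((240+510/4,50+315/4),(240+635/4,50+240/4)),"H3",yaw((240+85/4,50+268/4),(240+205/4,50+195/4)),"H5",yaw((30+122/4,50+272/4),(30+235/4,50+195/4)),"H1",yaw((350+465/4,50+313/4),(350+600/4,50+237/4)))
E
```

```text
H5 [0.6231 0.2543 0.223 ] [0.27 0.27]
H3 [0.5017 0.307  0.2224] [0.21 0.21]
H2 [0.4408 0.3337 0.225 ] [0.32 0.31]
tip5 [0.6111 0.2286 0.2264] [0.25 0.26]
tip3 [0.4902 0.2811 0.2251] [0.08 0.08]
tip2 [0.4299 0.3073 0.2265] [0.34 0.33]
rail5 [0.6353 0.2824 0.2159] [0.08 0.08]
rail3 [0.5138 0.3354 0.2162] [0.12 0.12]
H5 [0.62287719 0.25455845 0.2235    ]
H3 [0.50162277 0.30716443 0.2235    ]
H2 [0.44066626 0.33395684 0.2235    ]
H1 [0.38030573 0.36014334 0.2235    ]
0.2645544977183907 -23.522207417951357
yaw H2 7.486413813190655 7.111406329827394 H3 6.171915073737926 H5 6.791258323166867 H1 6.463811332925017
```

```bash
python3 - <<'E'
from h import *
mv((0.3803,0.3601,0.1885),170)
E
```

```text
shift [17.11  7.4  10.4 ] turn -13.6 now [0.5053 0.3862 0.3596] phi 156.39 tilt [-0. -0. -1.] w 0.0501 F [-0.  -0.6  0.3] t 28.6
```

```bash
python3 -m handwheel '[0,1,1,-1, 0,2.5,3,-4, 0,4.5,5.5,-7, 1,6,8,-10, 3,7,9.8,-12, 5,7.4,10.4,-13.6, 7.5,7.4,10.4,-13.6, 9,7.4,10.4,-13.6, 9.8,7.4,10.4,-13.6, 10,7.4,10.4,-13.6]' 4
python3 - <<'E'
from h import *
mv((0.3803,0.3601,0.1885),170)
w=cap("wrist","w10");print(proj(w,(0.3803,.3601,.2235)),proj(w,(0.4407,.334,.2235)))
E
```

```text
time_s: 29.8
tcp_pos: [0.3802, 0.3602, 0.2597]
eef_rot: [117.2, 90.0, -72.8]
contact_force: [-0.4, 1.0, 0.1]
gripper_width: 0.0401
 shift [ 7.12  0.   -0.01] turn 0.0 now [0.3802 0.3602 0.2597] phi 170.02 tilt [ 0. -0. -1.] w 0.0401 F [-0.4  1.   0.1] t 29.8
[322.9759521  276.40894308] [189.37879552 246.91252813]
```

View pics/w10.png

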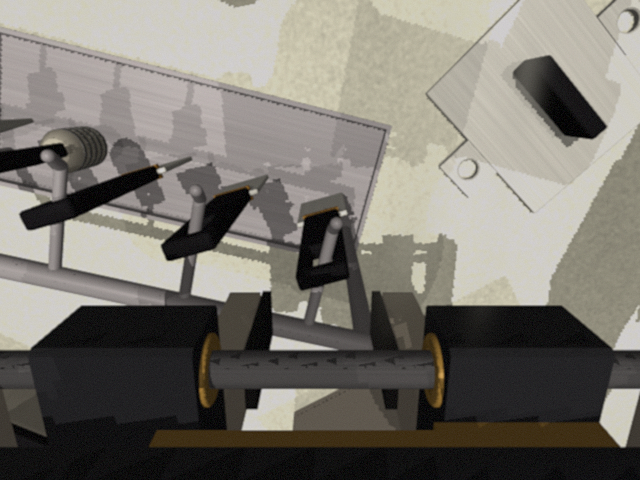

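```bash
python3 -m handwheel '[1,0,0,0, 2,0,0,0, 3.2,0,0,0, 4.4,0,0,0, 5.5,0,0,0, 6.3,0,0,0, 6.8,0,0,0, 7.1,0,0,0, 7.1,0,0,0, 7.1,0,0,0]'
python3 -m handwheel '[0,0,0,0, 0,0,0,0, 0,0,0,0, 0,0,0,0, 0,0,0,0, 0,0,0,0, 0,0,0,0, 0,0,0,0, 0,0,0,0, 0,0,0,0]' 0 15
python3 - <<'E'
from h import *
mv((0.3803-.06*.399,0.3601-.06*.917,0.2065),170)
E
```

```text
time_s: 31.1
tcp_pos: [0.3802, 0.3604, 0.1891]
eef_rot: [-117.0, 90.0, 53.1]
contact_force: [0.1, -0.3, 0.7]
gripper_width: 0.0403
time_s: 32.35
tcp_pos: [0.3801, 0.3603, 0.1889]
eef_rot: [-115.7, 90.0, 54.3]
contact_force: [-0.9, 0.2, 2.2]
gripper_width: 0.0269
 shift [-1.76  5.85  1.38] turn 0.0 now [0.3801 0.3603 0.1889] phi 170.02 tilt [ 0.  0. -1.] w 0.0269 F [-0.9  0.2  2.2] t 32.4
```

```bash
python3 -m handwheel '[-0.4,0,0,0, -0.9,0,0,0, -1.4,0,0,0, -1.8,0,0,0, -1.8,0.6,0.15,0, -1.8,1.8,0.4,0, -1.8,3.2,0.75,0, -1.8,4.6,1.1,0, -1.8,5.7,1.35,0, -1.8,6.2,1.5,0]' - 20
python3 - <<'E'
from h import *
mv((0.5872-.038*.9898+.033*.1426*-1,-0.0016-.038*.1426+.033*.9898,0.40),98.2)
w=cap("wrist","w11");c=cap("scene","s11")
cv2.imwrite("pics/s11c.png",cv2.resize(c["image"][120:320,260:460,::-1],None,fx=3,fy=3,interpolation=cv2.INTER_CUBIC))
E
```

```text
time_s: 33.6
tcp_pos: [0.3543, 0.3009, 0.207]
eef_rot: [-108.6, 90.0, 61.4]
contact_force: [0.2, 0.2, -0.2]
gripper_width: 0.0263
 shift [-19.31  23.8  -23.55] turn 71.8 now [0.3543 0.3009 0.207 ] phi 170.01 tilt [ 0.  0. -1.] w 0.0263 F [ 0.2  0.2 -0.2] t 33.6
```

View pics/s11c.png

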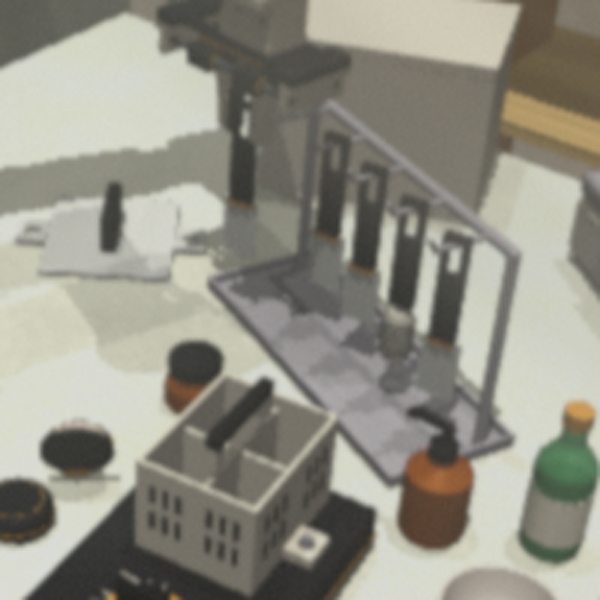

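View pics/w11.png

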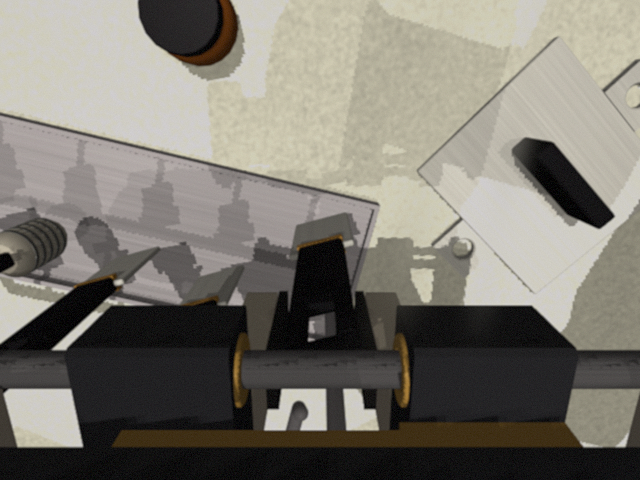

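```bash
python3 -m handwheel '[-2,0,0,0, -6,0.5,0,0, -10.5,1,0,0, -15,3,-2,8, -18,6,-5,17, -19.3,9.5,-8.5,26, -19.3,13,-12.5,36, -19.3,16.5,-16,46, -19.3,19.5,-19,54, -19.3,21.5,-21.3,61]'
python3 - <<'E'
from h import *
def tgt(x,y,z,n): mv((0.5872+x*.9898-y*.1426,-0.0016+x*.1426+y*.9898,z),98.2,n)
tgt(-.038,.033,.40,"")
E
```

```text
time_s: 34.95
tcp_pos: [0.5282, 0.0516, 0.3995]
eef_rot: [112.3, 90.0, -139.0]
contact_force: [0.6, 0.3, -0.7]
gripper_width: 0.0268
 shift [-0.05 -0.75 -2.99] turn 10.5 now [0.5282 0.0516 0.3995] phi 108.71 tilt [-0. -0. -1.] w 0.0268 F [ 0.6  0.3 -0.7] t 35.0
```

```bash
cat >> h.py <<'E'
SX,SY,PHI=0.5872,-0.0016,98.2
def tgt(x,y,z,n="",phi=None): mv((SX+x*.9898-y*.1426,SY+x*.1426+y*.9898,z),PHI if phi is None else phi,n)
E
python3 -m handwheel '[0,-0.3,-1,4, 0,-0.6,-2,8, 0,-0.75,-2.7,10.5, 0,-0.75,-3,10.5, 0,-0.75,-3,10.5, 0,-0.75,-3,10.5, 0,-0.75,-3,10.5, 0,-0.75,-3,10.5, 0,-0.75,-3,10.5, 0,-0.75,-3,10.5]'
python3 - <<'E'
from h import *
tgt(-.038,.033,.196)
w=cap("wrist","w12");c=cap("scene","s12");d=cap("side","d12")
cv2.imwrite("pics/s12c.png",np.hstack([cv2.resize(c["image"][180:340,270:400,::-1],None,fx=3,fy=3,interpolation=cv2.INTER_CUBIC),cv2.resize(d["image"][140:300,230:360,::-1],None,fx=3,fy=3,interpolation=cv2.INTER_CUBIC)]))
E
```

```text
time_s: 36.2
tcp_pos: [0.5439, 0.0272, 0.3998]
eef_rot: [-91.0, 90.0, 7.5]
contact_force: [0.4, 0.5, -0.3]
gripper_width: 0.0265
 shift [20.38 -0.07 -0.17] turn 0.3 now [0.5439 0.0272 0.3998] phi 98.52 tilt [ 0.  0. -1.] w 0.0265 F [ 0.4  0.5 -0.3] t 36.2
```

View pics/s12c.png

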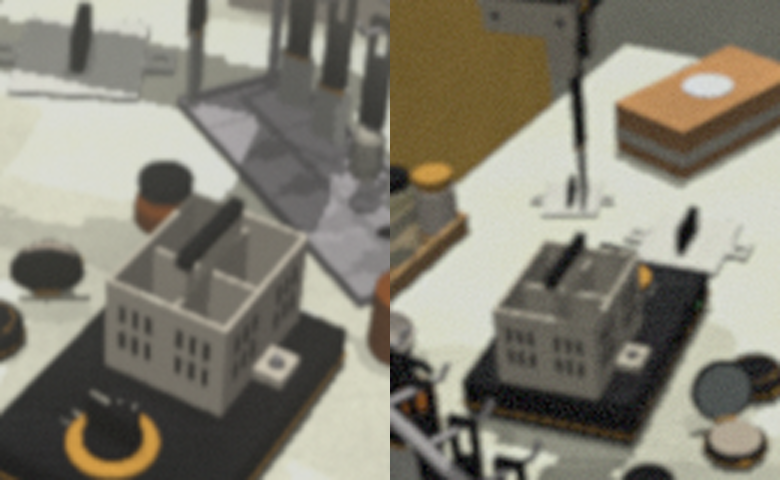

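View pics/w12.png

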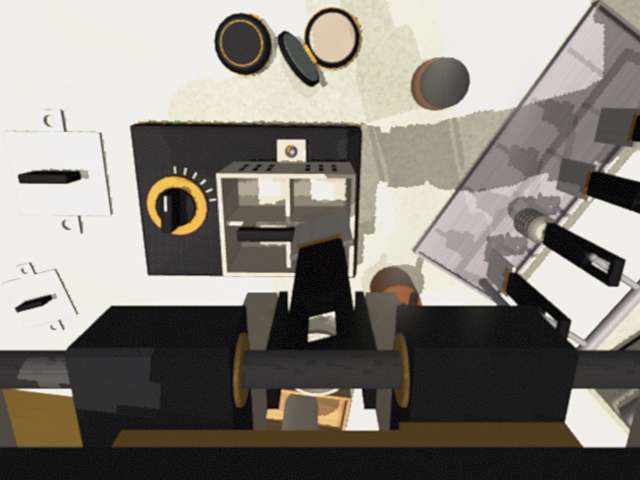

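```bash
python3 - <<'E'
from h import *
w=load("w12");t=np.array([.5439,.0272,0])
a=np.radians(98.5);u=np.array([np.cos(a),np.sin(a),0])
for k,s in(("-",-.019),("0",0),("+",.019)): print(k,proj(w,t+u*s+[0,0,.26]))
cv2.imwrite("pics/w12c.png",cv2.resize(w["image"][190:350,240:400,::-1],None,fx=4,fy=4,interpolation=cv2.INTER_CUBIC))
E
```

```text
- [294.13164535 219.79204853]
0 [320.55725618 219.80327759]
+ [346.97794874 219.81450456]
```

View pics/w12c.png

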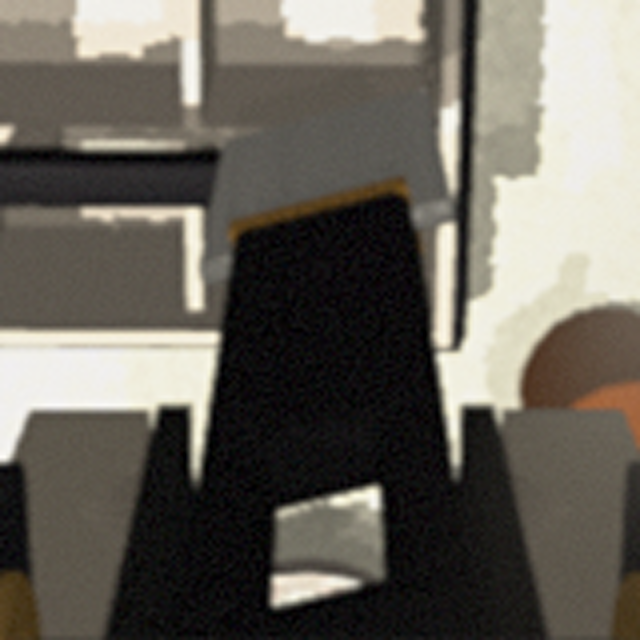

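```bash
python3 -m handwheel '[1,-0.05,-0.15,3, 3,-0.05,-0.15,8, 5.5,-0.05,-0.15,13, 8,-0.05,-0.15,13, 10.5,-0.05,-0.15,13, 13,-0.05,-0.15,13, 15,-0.05,-0.15,13, 16.5,-0.05,-0.15,13, 17.3,-0.05,-0.15,13, 17.5,-0.05,-0.15,13]'
python3 - <<'E'
from h import *
tgt(-.038,.033,.196,phi=85.5)
c=cap("scene","s13");d=cap("side","d13")
cv2.imwrite("pics/s13c.png",np.hstack([cv2.resize(c["image"][180:340,270:400,::-1],None,fx=3,fy=3,interpolation=cv2.INTER_CUBIC),cv2.resize(d["image"][140:300,230:360,::-1],None,fx=3,fy=3,interpolation=cv2.INTER_CUBIC)]))
E
```

```text
time_s: 37.6
tcp_pos: [0.5447, 0.0258, 0.2246]
eef_rot: [135.2, 90.0, -139.3]
contact_force: [0.2, 0.4, -0.7]
gripper_width: 0.0268
 shift [ 2.86 -0.02 -0.01] turn 0.0 now [0.5447 0.0258 0.2246] phi 85.52 tilt [-0. -0. -1.] w 0.0268 F [ 0.2  0.4 -0.7] t 37.6
```

View pics/s13c.png

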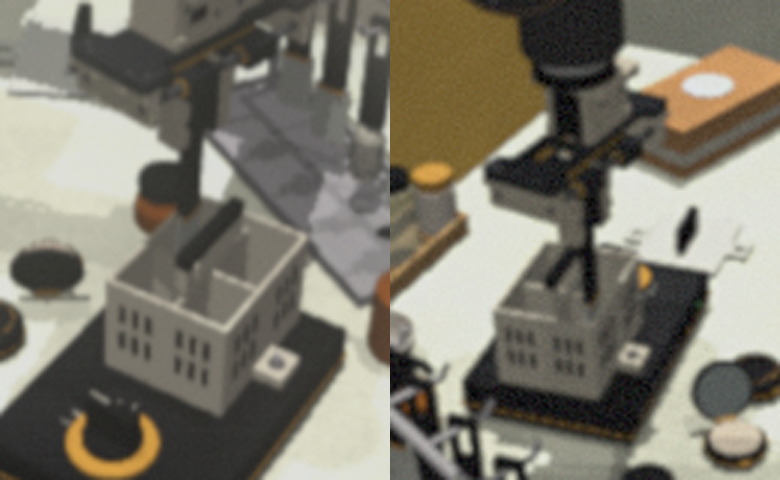

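```bash
python3 -m handwheel '[0.5,0,0,0, 1,0,0,0, 1.5,0,0,0, 1.9,0,0,0, 2.2,0,0,0, 2.4,0,0,0, 2.6,0,0,0, 2.7,0,0,0, 2.8,0,0,0, 2.8,0,0,0]'
python3 -m handwheel '[0,0.2,0,0, 0,0.4,0,0, 0,0.6,0,0, 0,0.8,0,0, 0,1.0,0,0, 0,1.2,0,0, 0,1.2,0,0, 0,1.2,0,0, 0,1.2,0,0, 0,1.2,0,0]' - 6
python3 - <<'E'
from h import *
tgt(-.038,.033,.196,phi=85.5)
E
```

```text
time_s: 38.95
tcp_pos: [0.5446, 0.0258, 0.1967]
eef_rot: [-5.9, 90.0, 79.6]
contact_force: [0.3, 0.8, -0.3]
gripper_width: 0.0269
time_s: 40.2
tcp_pos: [0.5327, 0.0267, 0.1967]
eef_rot: [96.2, 90.0, -178.3]
contact_force: [1.1, -0.9, -0.0]
gripper_width: 0.0267
 shift [ 0.07 -1.22 -0.01] turn 0.0 now [0.5327 0.0267 0.1967] phi 85.52 tilt [-0. -0. -1.] w 0.0267 F [ 1.1 -0.9 -0. ] t 40.2
```

```bash
python3 -m handwheel '[0,0,0,0, 0,0,0,0, 0,0,0,0, 0,0,0,0, 0,0,0,0, -1,0,0,0, -3,0,0,0, -6,0,0,0, -9.5,0,0,0, -12,0,0,0]' 4.2
python3 - <<'E'
from h import *
mv((0.4407,0.3340,0.26),170)
c=cap("scene","s14");d=cap("side","d14");w=cap("wrist","w14")
cv2.imwrite("pics/s14c.png",np.hstack([cv2.resize(c["image"][180:340,270:400,::-1],None,fx=3,fy=3,interpolation=cv2.INTER_CUBIC),cv2.resize(d["image"][140:300,230:360,::-1],None,fx=3,fy=3,interpolation=cv2.INTER_CUBIC)]))
E
```

```text
time_s: 41.45
tcp_pos: [0.533, 0.0267, 0.3193]
eef_rot: [-72.6, 89.9, 12.9]
contact_force: [-0.5, 0.5, -0.7]
gripper_width: 0.042
 shift [ 5.92 11.61 29.91] turn -84.5 now [0.533  0.0267 0.3193] phi 85.52 tilt [ 0.002  0.    -1.   ] w 0.0420 F [-0.5  0.5 -0.7] t 41.5
```

View pics/s14c.png

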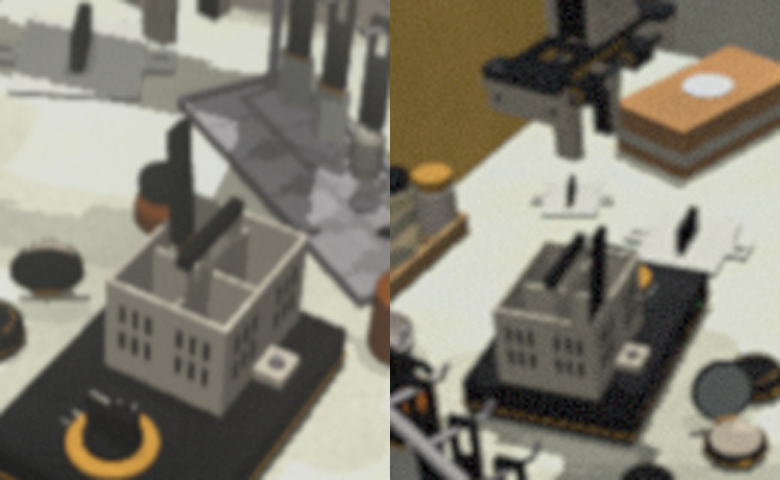

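View pics/w14.png

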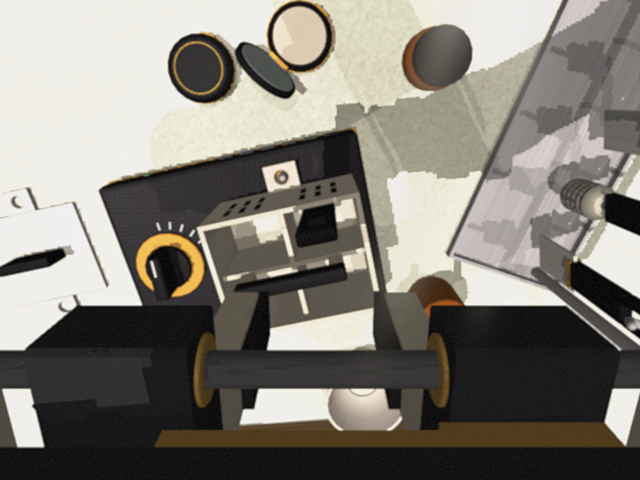

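```bash
python3 - <<'E'
from h import *
mv((0.4407,0.3340,0.26),180)
E
python3 -m handwheel '[0,0.5,1.5,-5, 0,1.8,4.5,-15, 0,3.3,8.5,-25, 0,5,12.5,-35, 0,6.5,17,-45, 0,8,20.5,-55, 0,9.5,24,-65, 0,10.5,27,-75, 0,11.2,29,-85, 0,11.6,29.9,-94.5]' 3.6
python3 - <<'E'
from h import *
mv((0.4407,0.3340,0.26),180)
E
```

```text
shift [ 5.89 11.65 29.89] turn -94.5 now [0.5333 0.0269 0.3188] phi 85.52 tilt [ 0.003  0.001 -1.   ] w 0.0424 F [-0.3 -0.8 -1. ] t 41.6
time_s: 42.85
tcp_pos: [0.4397, 0.3347, 0.3158]
eef_rot: [47.0, 89.9, -132.6]
contact_force: [0.2, -0.1, -0.1]
gripper_width: 0.036
 shift [ 5.58  0.07 -0.11] turn 0.4 now [0.4397 0.3347 0.3158] phi -179.60 tilt [-0.001 -0.001 -1.   ] w 0.0360 F [ 0.2 -0.1 -0.1] t 42.9
```

```bash
python3 -m handwheel '[1,0,-0.1,0.4, 3,0.05,-0.1,0.4, 4.5,0.05,-0.1,0.4, 5.3,0.05,-0.1,0.4, 5.5,0.05,-0.1,0.4, 5.5,0.05,-0.1,0.4, 5.5,0.05,-0.1,0.4, 5.5,0.05,-0.1,0.4, 5.5,0.05,-0.1,0.4, 5.5,0.05,-0.1,0.4]'
python3 - <<'E'
from h import *
mv((0.4407,0.3340,0.1885),180)
w=cap("wrist","w15");print(proj(w,(0.4407,.334,.2235)))
cv2.imwrite("pics/w15c.png",cv2.resize(w["image"][150:310,200:400,::-1],None,fx=3.5,fy=3.5,interpolation=cv2.INTER_CUBIC))
E
```

```text
time_s: 44.1
tcp_pos: [0.4414, 0.3334, 0.2618]
eef_rot: [-113.1, 90.0, 66.5]
contact_force: [-0.6, 0.6, 0.6]
gripper_width: 0.0359
 shift [ 7.33 -0.06  0.07] turn -0.4 now [0.4414 0.3334 0.2618] phi 179.62 tilt [ 0.  0. -1.] w 0.0359 F [-0.6  0.6  0.6] t 44.1
[324.7883474  276.35780286]
```

View pics/w15c.png

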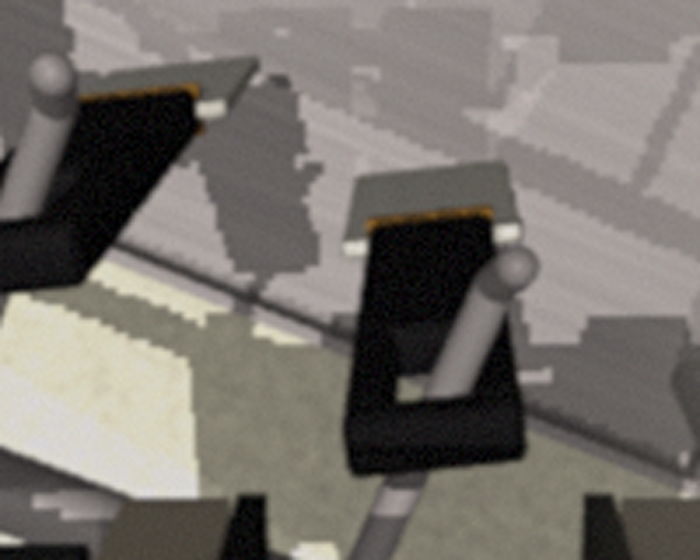

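```bash
python3 -m handwheel '[1,0,0,0, 2,0,0.05,0, 3.2,0,0.05,0, 4.4,0,0.05,0, 5.5,0,0.05,0, 6.4,0,0.05,0, 7,0,0.05,0, 7.3,0,0.05,0, 7.3,0,0.05,0, 7.3,0,0.05,0]'
python3 -m handwheel '[0,0,0,0, 0,0,0,0, 0,0,0,0, 0,0,0,0, 0,0,0,0, 0,0,0,0, -0.4,0,0,0, -0.9,0,0,0, -1.4,0,0,0, -1.8,0,0,0]' 0 20
python3 - <<'E'
from h import *
mv((0.4407-.06*.399,0.3340-.06*.917,0.2065),180)
E
```

```text
time_s: 45.4
tcp_pos: [0.441, 0.3335, 0.1891]
eef_rot: [-129.1, 90.0, 50.5]
contact_force: [-0.1, -0.2, -0.6]
gripper_width: 0.0362
time_s: 46.65
tcp_pos: [0.4408, 0.3334, 0.2071]
eef_rot: [-47.1, 90.0, 132.5]
contact_force: [-1.3, 1.1, -1.8]
gripper_width: 0.0261
 shift [0.06 5.45 2.37] turn -0.4 now [0.4408 0.3334 0.2071] phi 179.61 tilt [-0.  0. -1.] w 0.0261 F [-1.3  1.1 -1.8] t 46.6
```

```bash
python3 -m handwheel '[0,0.5,0.2,0, 0,1.6,0.7,0, 0,3,1.3,0, 0,4.5,2,0, 0,5.7,2.5,0, -0.5,6.3,2.7,0, -3,6.5,2.8,0, -7.5,6.5,2.8,0, -12.5,6.5,2.8,0, -16.5,6.5,2.8,0]'
python3 - <<'E'
from h import *
tgt(-.038,-.033,.40,phi=92)
E
```

```text
time_s: 47.9
tcp_pos: [0.4127, 0.2684, 0.3744]
eef_rot: [-137.0, 89.9, 42.6]
contact_force: [1.0, -0.2, -1.4]
gripper_width: 0.0259
 shift [ -2.58  30.71 -14.37] turn 87.6 now [0.4127 0.2684 0.3744] phi 179.62 tilt [ 0.002  0.001 -1.   ] w 0.0259 F [ 1.  -0.2 -1.4] t 47.9
```

```bash
python3 -m handwheel '[-1.5,1,-0.5,4, -2.4,4,-2,13, -2.4,8,-4,23, -2.4,12.5,-6,33, -2.4,17,-8,43, -2.4,21,-10,53, -2.4,25,-12,63, -2.4,28,-13.3,72, -2.4,30,-14,81, -2.4,30.7,-14.4,87.6]'
python3 -m handwheel '[0,0,0,0, 0,0,0,0, 0,0,0,0, 0,0,0,0, 0,0,0,0, 0,0,0,0, 0,0,0,0, 0,0,0,0, 0,0,0,0, 0,0,0,0]'
python3 - <<'E'
from h import *
tgt(-.038,-.033,.196,phi=92)
w=cap("wrist","w16")
s=sensors.get_state()["tcp_pos"];print(proj(w,s-[0,0,.14]))
cv2.imwrite("pics/w16c.png",cv2.resize(w["image"][100:310,180:420,::-1],None,fx=2.8,fy=2.8,interpolation=cv2.INTER_CUBIC))
E
```

```text
time_s: 49.15
tcp_pos: [0.5546, -0.0409, 0.3959]
eef_rot: [148.1, 90.0, -120.2]
contact_force: [-0.7, 0.3, -0.5]
gripper_width: 0.0261
time_s: 50.4
tcp_pos: [0.5544, -0.0394, 0.3957]
eef_rot: [72.6, 90.0, 164.6]
contact_force: [0.1, -0.3, -0.6]
gripper_width: 0.0255
 shift [ 1.997e+01  1.000e-02 -3.000e-02] turn 0.0 now [ 0.5544 -0.0394  0.3957] phi 92.02 tilt [-0.  0. -1.] w 0.0255 F [ 0.1 -0.3 -0.6] t 50.4
[320.39641259 219.81257587]
```

View pics/w16c.png

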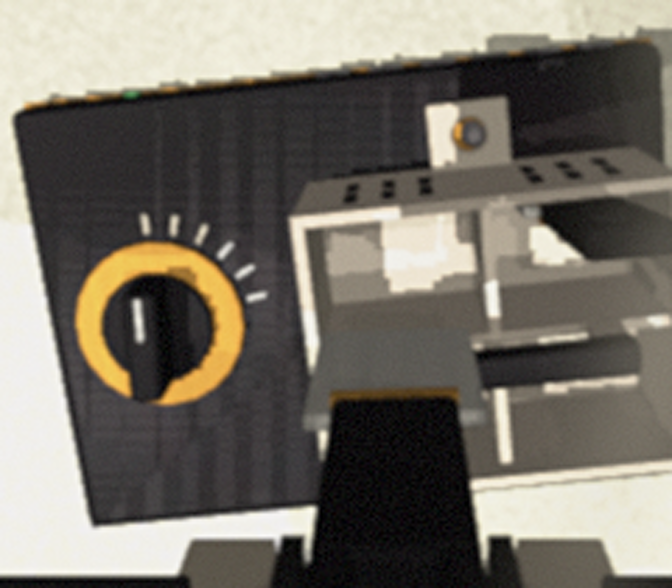

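```bash
python3 -m handwheel '[1,0,0,-3, 3,0,0,-6, 6,0,0,-6, 9,0,0,-6, 12,0,0,-6, 14.5,0,0,-6, 16.3,0,0,-6, 17.5,0,0,-6, 18.2,0,0,-6, 18.4,0,0,-6]'
python3 -m handwheel '[0.3,0,0,0, 0.6,0,0,0, 0.9,0,0,0, 1.2,0,0,0, 1.4,0,0,0, 1.5,0,0,0, 1.5,0,0,0, 1.5,0,0,0, 1.5,0,0,0, 1.5,0,0,0]'
python3 -m handwheel '[0,0.2,0,0, 0,0.4,0,0, 0,0.6,0,0, 0,0.8,0,0, 0,1.0,0,0, 0,1.2,0,0, 0,1.2,0,0, 0,1.2,0,0, 0,1.2,0,0, 0,1.2,0,0]' - 6
python3 - <<'E'
from h import *
tgt(-.038,-.033,.196)
c=cap("scene","s17");d=cap("side","d17")
cv2.imwrite("pics/s17c.png",np.hstack([cv2.resize(c["image"][180:340,270:400,::-1],None,fx=3,fy=3,interpolation=cv2.INTER_CUBIC),cv2.resize(d["image"][140:300,230:360,::-1],None,fx=3,fy=3,interpolation=cv2.INTER_CUBIC)]))
E
```

```text
time_s: 51.7
tcp_pos: [0.5546, -0.0394, 0.2118]
eef_rot: [-132.5, 90.0, -34.5]
contact_force: [-0.7, 0.2, -0.9]
gripper_width: 0.0257
time_s: 52.95
tcp_pos: [0.5544, -0.0394, 0.1968]
eef_rot: [-82.2, 90.0, 15.8]
contact_force: [0.2, -1.3, -0.5]
gripper_width: 0.0258
time_s: 54.2
tcp_pos: [0.5425, -0.041, 0.1967]
eef_rot: [62.2, 90.0, 160.2]
contact_force: [0.5, 0.5, -0.1]
gripper_width: 0.0259
 shift [ 0.07 -1.19 -0.03] turn -0.2 now [ 0.5425 -0.041   0.1967] phi 98.02 tilt [-0.  0. -1.] w 0.0259 F [ 0.5  0.5 -0.1] t 54.2
```

View pics/s17c.png

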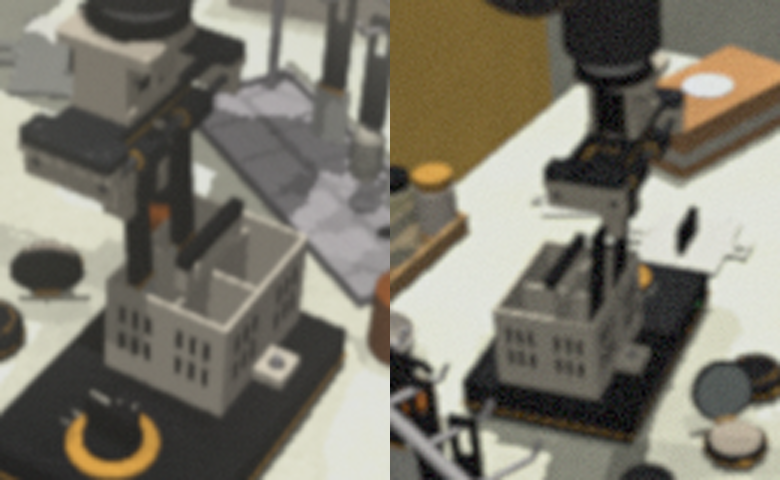

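```bash
python3 -m handwheel '[0,0,0,0, 0,0,0,0, 0,0,0,0, 0,0,0,0, 0,0,0,0, -1,0,0,0, -3,0,0,0, -6,0,0,0, -9,0,0,0, -11,0,0,0]' 3.8
python3 - <<'E'
from h import *
mv((0.5016,0.3070,0.26),180)
w=cap("wrist","w18")
E
```

```text
time_s: 55.55
tcp_pos: [0.5429, -0.0411, 0.3092]
eef_rot: [-92.4, 89.9, 5.7]
contact_force: [0.2, 0.8, -0.9]
gripper_width: 0.0379
 shift [ 4.92 -0.76 35.05] turn -82.0 now [ 0.5429 -0.0411  0.3092] phi 98.03 tilt [ 0.002  0.    -1.   ] w 0.0379 F [ 0.2  0.8 -0.9] t 55.5
```

View pics/w18.png

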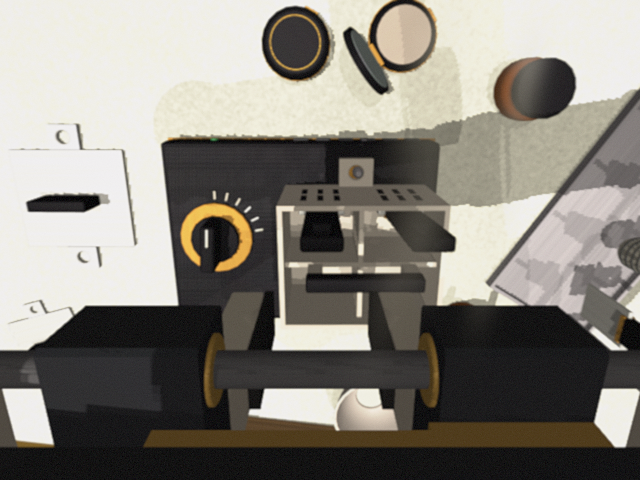

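```bash
python3 -m handwheel '[0,0,1.5,-4, 0,-0.1,5,-13, 0,-0.2,10,-23, 0,-0.3,15,-33, 0,-0.4,20,-43, 0,-0.5,25,-53, 0,-0.6,29,-62, 0,-0.7,32,-71, 0,-0.8,34.3,-78, 0,-0.8,35,-82]' 3.6
python3 - <<'E'
from h import *
mv((0.5016,0.3070,0.26),180)
E
```

```text
time_s: 56.85
tcp_pos: [0.5013, 0.308, 0.3069]
eef_rot: [56.5, 90.0, -123.3]
contact_force: [-0.6, -0.3, 1.3]
gripper_width: 0.0359
 shift [ 4.69  0.1  -0.02] turn 0.3 now [0.5013 0.308  0.3069] phi -179.73 tilt [-0. -0. -1.] w 0.0359 F [-0.6 -0.3  1.3] t 56.9
```

```bash
python3 -m handwheel '[1,0.1,0,0.3, 2.5,0.1,0,0.3, 4,0.1,0,0.3, 4.6,0.1,0,0.3, 4.7,0.1,0,0.3, 4.7,0.1,0,0.3, 4.7,0.1,0,0.3, 4.7,0.1,0,0.3, 4.7,0.1,0,0.3, 4.7,0.1,0,0.3]'
python3 - <<'E'
from h import *
mv((0.5016,0.3070,0.1885),180)
w=cap("wrist","w19");print(proj(w,(0.5016,.3070,.2235)))
cv2.imwrite("pics/w19c.png",cv2.resize(w["image"][150:310,200:400,::-1],None,fx=3.5,fy=3.5,interpolation=cv2.INTER_CUBIC))
E
```

```text
time_s: 58.1
tcp_pos: [0.5016, 0.3057, 0.2598]
eef_rot: [-117.6, 90.0, 62.1]
contact_force: [0.7, -0.6, -0.2]
gripper_width: 0.0361
 shift [ 7.13 -0.13  0.  ] turn -0.3 now [0.5016 0.3057 0.2598] phi 179.72 tilt [ 0.  0. -1.] w 0.0361 F [ 0.7 -0.6 -0.2] t 58.1
[323.47610232 279.36877953]
```

View pics/w19c.png

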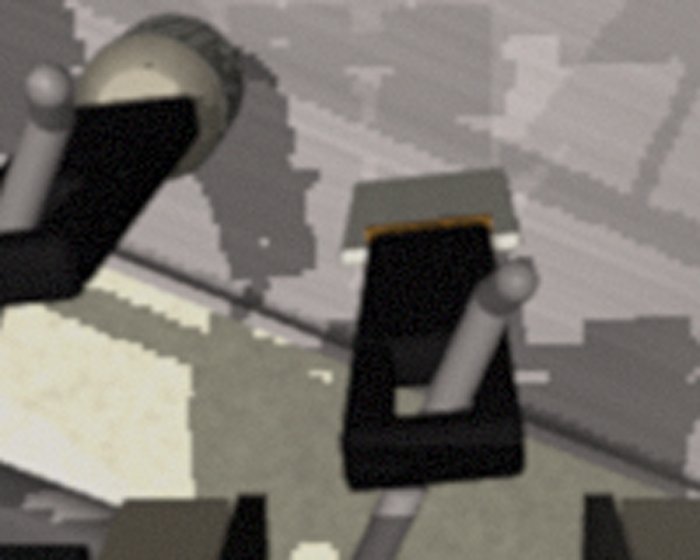

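Top face centre is at about (434,448) in the crop → (324,278), matching the prediction (323.5,279). I'll grasp, raise and draw off.

```bash
python3 -m handwheel '[1,-0.05,0,0, 2,-0.1,0,0, 3.2,-0.1,0,0, 4.4,-0.1,0,0, 5.5,-0.1,0,0, 6.3,-0.1,0,0, 6.9,-0.1,0,0, 7.1,-0.1,0,0, 7.1,-0.1,0,0, 7.1,-0.1,0,0]'
python3 -m handwheel '[0,0,0,0, 0,0,0,0, 0,0,0,0, 0,0,0,0, 0,0,0,0, 0,0,0,0, -0.4,0,0,0, -0.9,0,0,0, -1.4,0,0,0, -1.8,0,0,0]' 0 20
python3 - <<'E'
from h import *
mv((0.5016-.06*.399,0.3070-.06*.917,0.2065),180)
E
```

```text
time_s: 59.4
tcp_pos: [0.5018, 0.3067, 0.1891]
eef_rot: [-139.3, 90.0, 40.4]
contact_force: [0.0, 0.5, -0.8]
gripper_width: 0.0359
time_s: 60.65
tcp_pos: [0.5015, 0.3066, 0.207]
eef_rot: [-28.5, 90.0, 151.2]
contact_force: [-1.9, 1.0, -2.6]
gripper_width: 0.0257
 shift [0.05 5.48 2.36] turn -0.3 now [0.5015 0.3066 0.207 ] phi 179.72 tilt [-0.  0. -1.] w 0.0257 F [-1.9  1.  -2.6] t 60.6
```

```bash
python3 -m handwheel '[0,0.5,0.2,0, 0,1.6,0.7,0, 0,3,1.3,0, 0,4.5,2,0, 0,5.7,2.5,0, -0.5,6.3,2.7,0, -3,6.5,2.8,0, -7.5,6.5,2.8,0, -12.5,6.5,2.8,0, -16.5,6.5,2.8,0]'
python3 - <<'E'
from h import *
tgt(.038,.033,.395)
c=cap("scene","s20")
cv2.imwrite("pics/s20c.png",cv2.resize(c["image"][120:320,260:460,::-1],None,fx=3,fy=3,interpolation=cv2.INTER_CUBIC))
E
```

```text
time_s: 61.9
tcp_pos: [0.4736, 0.2416, 0.3745]
eef_rot: [-146.7, 89.9, 33.0]
contact_force: [0.1, 0.6, -1.2]
gripper_width: 0.0262
 shift [ -2.05  20.44 -14.76] turn 81.5 now [0.4736 0.2416 0.3745] phi 179.72 tilt [ 0.002  0.001 -1.   ] w 0.0262 F [ 0.1  0.6 -1.2] t 61.9
```

View pics/s20c.png

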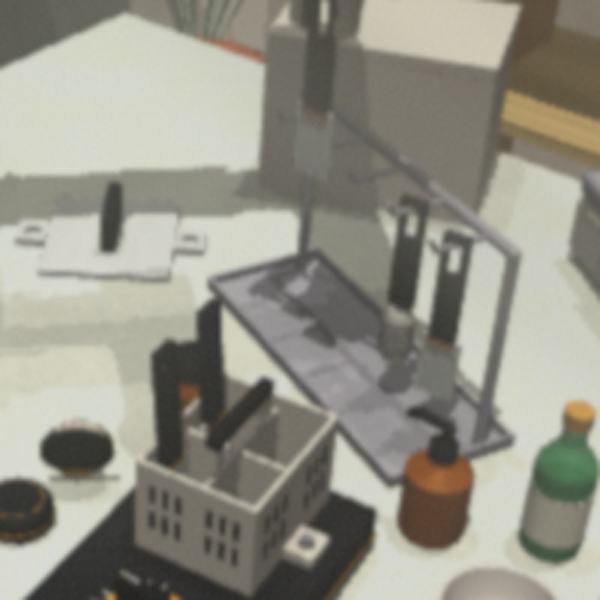

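```bash
python3 -m handwheel '[-1.2,1,-0.5,4, -2,3,-2,13, -2,6,-4,23, -2,9,-6.3,33, -2,12,-8.5,43, -2,14.5,-10.5,53, -2,17,-12.3,62, -2,19,-13.8,71, -2,20.2,-14.6,78, -2,20.5,-14.8,81.5]'
python3 -m handwheel '[0,0,0,0, 0,0,0,0, 0,0,0,0, 0,0,0,0, 0,0,0,0, 0,0,0,0, 0,0,0,0, 0,0,0,0, 0,0,0,0, 0,0,0,0]'
python3 - <<'E'
from h import *
tgt(.038,.033,.196)
w=cap("wrist","w21")
s=sensors.get_state()["tcp_pos"];print(proj(w,s-[0,0,.14]))
E
```

```text
time_s: 63.2
tcp_pos: [0.6208, 0.0349, 0.3914]
eef_rot: [123.0, 90.0, -139.0]
contact_force: [0.2, -0.7, -0.2]
gripper_width: 0.0257
time_s: 64.45
tcp_pos: [0.6203, 0.036, 0.3917]
eef_rot: [22.9, 90.0, 121.1]
contact_force: [0.8, -0.6, -0.8]
gripper_width: 0.0262
 shift [1.957e+01 1.000e-02 5.000e-02] turn 0.0 now [0.6203 0.036  0.3917] phi 98.22 tilt [-0.  0. -1.] w 0.0262 F [ 0.8 -0.6 -0.8] t 64.5
[320.54841623 219.72853649]
```

View pics/w21.png

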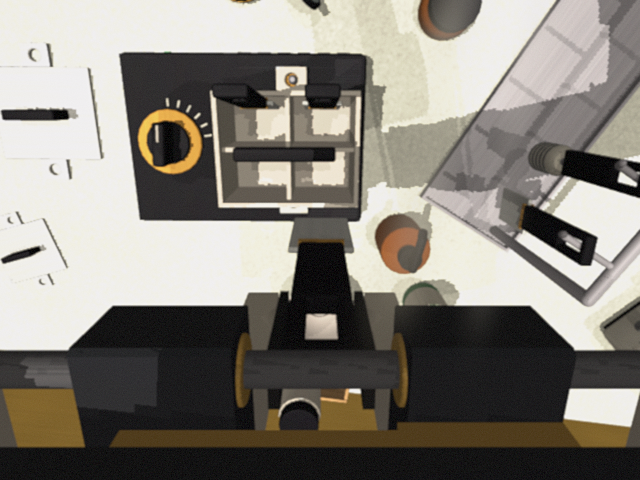

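```bash
python3 -m handwheel '[1,0,0,0, 3,0,0,0, 6,0,0,0, 9,0,0,0, 12,0,0,0, 14.5,0,0,0, 16.3,0,0,0, 17.4,0,0,0, 17.9,0,0,0, 18,0,0,0]'
python3 -m handwheel '[0.3,0,0,0, 0.6,0,0,0, 0.9,0,0,0, 1.2,0,0,0, 1.4,0,0,0, 1.5,0,0,0, 1.5,0,0,0, 1.5,0,0,0, 1.5,0,0,0, 1.5,0,0,0]'
python3 -m handwheel '[0,-0.2,0,0, 0,-0.4,0,0, 0,-0.6,0,0, 0,-0.8,0,0, 0,-1.0,0,0, 0,-1.2,0,0, 0,-1.2,0,0, 0,-1.2,0,0, 0,-1.2,0,0, 0,-1.2,0,0]' - 6
python3 - <<'E'
from h import *
tgt(.038,.033,.196)
c=cap("scene","s22");d=cap("side","d22")
cv2.imwrite("pics/s22c.png",np.hstack([cv2.resize(c["image"][180:340,270:400,::-1],None,fx=3,fy=3,interpolation=cv2.INTER_CUBIC),cv2.resize(d["image"][140:300,230:360,::-1],None,fx=3,fy=3,interpolation=cv2.INTER_CUBIC)]))
E
```

```text
time_s: 65.75
tcp_pos: [0.6204, 0.036, 0.2119]
eef_rot: [-107.5, 90.0, -9.3]
contact_force: [0.0, -0.6, -0.3]
gripper_width: 0.0258
time_s: 67.0
tcp_pos: [0.6203, 0.036, 0.1968]
eef_rot: [-87.5, 90.0, 10.7]
contact_force: [0.4, -0.8, -0.0]
gripper_width: 0.0258
time_s: 68.25
tcp_pos: [0.6322, 0.0378, 0.1968]
eef_rot: [-66.8, 90.0, 31.5]
contact_force: [-0.2, 0.4, -1.3]
gripper_width: 0.0261
 shift [0.08 1.22 0.04] turn 0.0 now [0.6322 0.0378 0.1968] phi 98.22 tilt [ 0.  0. -1.] w 0.0261 F [-0.2  0.4 -1.3] t 68.2
```

View pics/s22c.png

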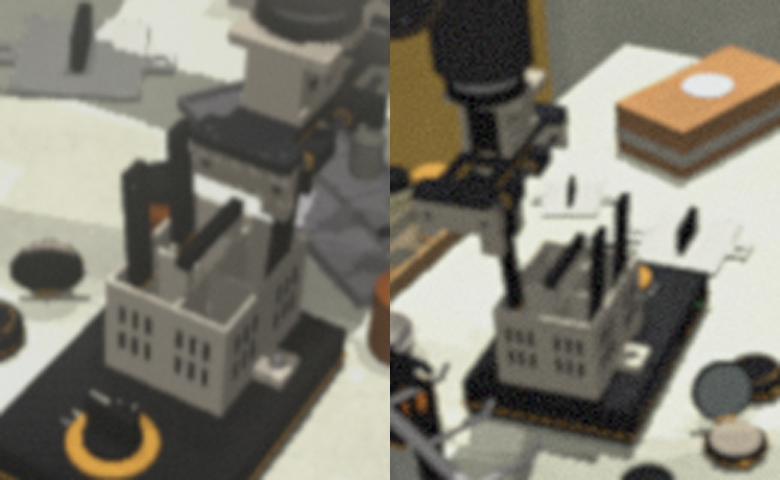

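Good. Release, and on to hook 5.

```bash
python3 -m handwheel '[0,0,0,0, 0,0,0,0, 0,0,0,0, 0,0,0,0, 0,0,0,0, -1,0,0,0, -3,0,0,0, -6,0,0,0, -9,0,0,0, -11,0,0,0]' 3.8
python3 - <<'E'
from h import *
mv((0.6229,0.2545,0.26),180)
E
```

```text
time_s: 69.6
tcp_pos: [0.6326, 0.0377, 0.3094]
eef_rot: [-87.6, 89.9, 10.6]
contact_force: [-0.1, 0.6, 0.0]
gripper_width: 0.038
 shift [ 4.94 -2.13 21.59] turn -81.8 now [0.6326 0.0377 0.3094] phi 98.22 tilt [ 0.002  0.    -1.   ] w 0.0380 F [-0.1  0.6  0. ] t 69.6
```

```bash
python3 -m handwheel '[0,0,1,-3, 0,-0.3,3,-11, 0,-0.6,6,-21, 0,-0.9,9,-31, 0,-1.2,12,-41, 0,-1.5,15,-51, 0,-1.8,17.5,-60, 0,-2,19.5,-69, 0,-2.1,21,-77, 0,-2.1,21.6,-81.8]' 3.6
python3 -m handwheel '[1,0,0,0, 2.5,0,0,0, 3.8,0,0,0, 4.4,0,0,0, 4.6,0,0,0, 4.6,0,0,0, 4.6,0,0,0, 4.6,0,0,0, 4.6,0,0,0, 4.6,0,0,0]'
python3 - <<'E'
from h import *
mv((0.6229,0.2545,0.1885),180)
w=cap("wrist","w23");print(proj(w,(0.6229,.2545,.2235)))
cv2.imwrite("pics/w23c.png",cv2.resize(w["image"][150:310,200:450,::-1],None,fx=3.2,fy=3.2,interpolation=cv2.INTER_CUBIC))
E
```

```text
time_s: 70.85
tcp_pos: [0.6214, 0.2558, 0.3057]
eef_rot: [23.8, 89.9, -155.9]
contact_force: [-0.2, 0.5, 0.2]
gripper_width: 0.0359
time_s: 72.1
tcp_pos: [0.6221, 0.2546, 0.2608]
eef_rot: [-128.5, 90.0, 51.5]
contact_force: [-0.1, -0.2, -0.3]
gripper_width: 0.0364
 shift [ 7.23  0.01 -0.08] turn 0.0 now [0.6221 0.2546 0.2608] phi -179.98 tilt [ 0.  0. -1.] w 0.0364 F [-0.1 -0.2 -0.3] t 72.1
[321.77336877 275.91587491]
```

View pics/w23c.png

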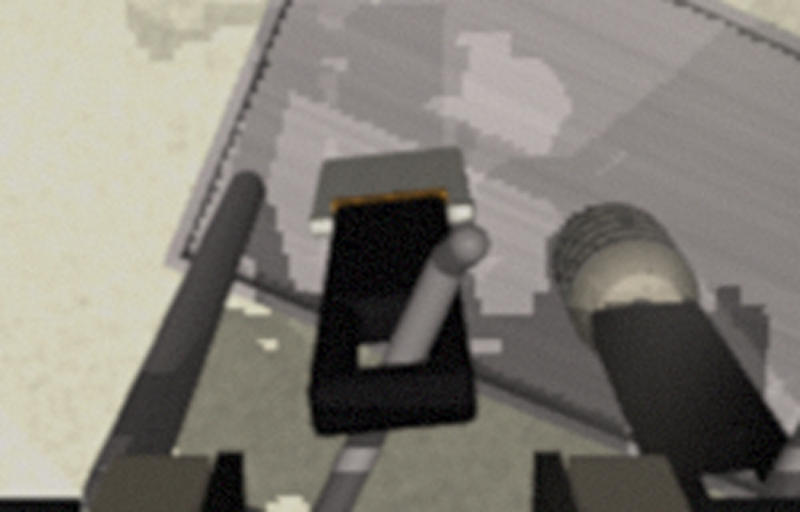

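```bash
python3 -m handwheel '[1,0,0,0, 2,0,0,0, 3.2,0,-0.05,0, 4.4,0,-0.05,0, 5.5,0,-0.05,0, 6.4,0,-0.05,0, 7,0,-0.05,0, 7.2,0,-0.05,0, 7.2,0,-0.05,0, 7.2,0,-0.05,0]'
python3 -m handwheel '[0,0,0,0, 0,0,0,0, 0,0,0,0, 0,0,0,0, 0,0,0,0, 0,0,0,0, -0.4,0,0,0, -0.9,0,0,0, -1.4,0,0,0, -1.8,0,0,0]' 0 20
python3 -m handwheel '[0,0.5,0.2,0, 0,1.6,0.7,0, 0,3,1.3,0, 0,4.5,2,0, 0,5.7,2.5,0, -0.5,6.3,2.7,0, -3,6.5,2.8,0, -7.5,6.5,2.8,0, -12.5,6.5,2.8,0, -16.5,6.5,2.8,0]'
python3 - <<'E'
from h import *
tgt(.038,-.033,.395)
c=cap("scene","s24")
cv2.imwrite("pics/s24c.png",cv2.resize(c["image"][120:320,260:460,::-1],None,fx=3,fy=3,interpolation=cv2.INTER_CUBIC))
E
```

```text
time_s: 73.4
tcp_pos: [0.6228, 0.2547, 0.1892]
eef_rot: [-148.2, 90.0, 31.8]
contact_force: [0.5, -1.1, 0.1]
gripper_width: 0.0359
time_s: 74.65
tcp_pos: [0.6224, 0.2546, 0.207]
eef_rot: [-8.4, 90.0, 171.6]
contact_force: [-1.8, 0.9, -2.2]
gripper_width: 0.0259
time_s: 75.9
tcp_pos: [0.5949, 0.1893, 0.3746]
eef_rot: [-160.1, 89.9, 19.9]
contact_force: [0.3, 1.2, -0.9]
gripper_width: 0.0261
 shift [-2.05 21.81 -3.46] turn 81.8 now [0.5949 0.1893 0.3746] phi -179.98 tilt [ 0.002  0.001 -1.   ] w 0.0261 F [ 0.3  1.2 -0.9] t 75.9
```

View pics/s24c.png

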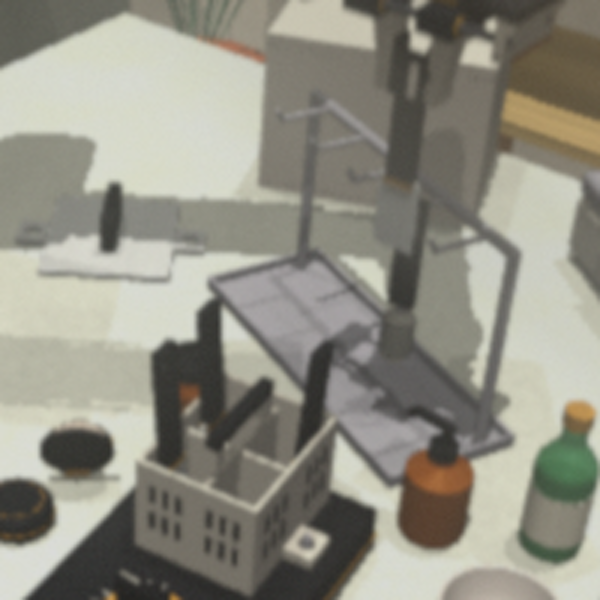

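```bash
python3 -m handwheel '[-1.2,1,-0.2,4, -2,3,-0.5,13, -2,6.5,-1,23, -2,9.5,-1.5,33, -2,12.5,-2,43, -2,15.5,-2.5,53, -2,18,-2.9,62, -2,20.2,-3.2,71, -2,21.5,-3.4,78, -2,21.9,-3.5,81.8]'
python3 -m handwheel '[0,0,0,0, 0,0,0,0, 0,0,0,0, 0,0,0,0, 0,0,0,0, 0,0,0,0, 0,0,0,0, 0,0,0,0, 0,0,0,0, 0,0,0,0]'
python3 - <<'E'
from h import *
tgt(.038,-.033,.196)
w=cap("wrist","w25")
E
```

```text
time_s: 77.2
tcp_pos: [0.6298, -0.0306, 0.3918]
eef_rot: [-136.1, 90.0, -38.1]
contact_force: [-0.3, -0.2, -1.3]
gripper_width: 0.0258
time_s: 78.45
tcp_pos: [0.6297, -0.0295, 0.3917]
eef_rot: [25.6, 90.0, 123.8]
contact_force: [-0.8, 0.1, -0.8]
gripper_width: 0.0259
 shift [1.957e+01 1.000e-02 6.000e-02] turn 0.0 now [ 0.6297 -0.0295  0.3917] phi 98.22 tilt [-0.  0. -1.] w 0.0259 F [-0.8  0.1 -0.8] t 78.5
```

View pics/w25.png

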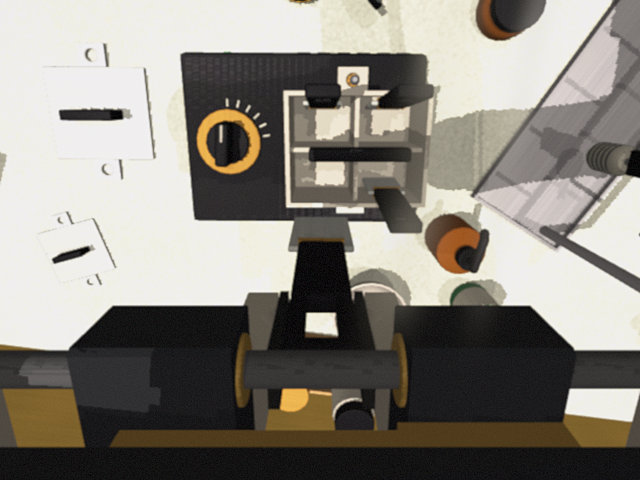

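```bash
python3 -m handwheel '[1,0,0,0, 3,0,0,0, 6,0,0,0, 9,0,0,0, 12,0,0,0, 14.5,0,0,0, 16.3,0,0,0, 17.4,0,0,0, 17.9,0,0,0, 18,0,0,0]'
python3 -m handwheel '[0.3,0,0,0, 0.6,0,0,0, 0.9,0,0,0, 1.2,0,0,0, 1.4,0,0,0, 1.5,0,0,0, 1.5,0,0,0, 1.5,0,0,0, 1.5,0,0,0, 1.5,0,0,0]'
python3 -m handwheel '[0,-0.2,0,0, 0,-0.4,0,0, 0,-0.6,0,0, 0,-0.8,0,0, 0,-1.0,0,0, 0,-1.2,0,0, 0,-1.2,0,0, 0,-1.2,0,0, 0,-1.2,0,0, 0,-1.2,0,0]' - 6
python3 -m handwheel '[0,0,0,0, 0,0,0,0, 0,0,0,0, 0,0,0,0, 0,0,0,0, -1,0,0,0, -3,0,0,0, -6,0,0,0, -9,0,0,0, -11,0,0,0]' 3.8
python3 -m handwheel '[-1,0,-0.5,0, -1,0,-2,0, -1,0,-4,0, -1,0,-6.5,0, -1,0,-8.5,0, -1,0,-9.5,0, -1,0,-10,0, -1,0,-10,0, -1,0,-10,0, -1,0,-10,0]' 0
python3 - <<'E'
from h import *
tgt(.0,-.140,.25)
c=cap("scene","s26");d=cap("side","d26");w=cap("wrist","w26")
cv2.imwrite("pics/s26c.png",np.hstack([cv2.resize(c["image"][180:340,270:400,::-1],None,fx=3,fy=3,interpolation=cv2.INTER_CUBIC),cv2.resize(d["image"][140:300,230:360,::-1],None,fx=3,fy=3,interpolation=cv2.INTER_CUBIC)]))
E
```

```text
time_s: 79.75
tcp_pos: [0.6299, -0.0295, 0.212]
eef_rot: [-98.5, 90.0, -0.3]
contact_force: [0.3, 0.5, -1.3]
gripper_width: 0.0257
time_s: 81.0
tcp_pos: [0.6297, -0.0295, 0.1968]
eef_rot: [-88.4, 90.0, 9.8]
contact_force: [0.5, -0.3, -0.4]
gripper_width: 0.0258
time_s: 82.25
tcp_pos: [0.6415, -0.0277, 0.1968]
eef_rot: [-58.8, 90.0, 39.4]
contact_force: [0.7, -0.4, -1.0]
gripper_width: 0.0259
time_s: 83.5
tcp_pos: [0.642, -0.0278, 0.3094]
eef_rot: [-94.8, 89.9, 3.5]
contact_force: [-0.6, -0.5, -0.3]
gripper_width: 0.038
time_s: 84.75
tcp_pos: [0.6559, -0.1261, 0.3169]
eef_rot: [-81.3, 90.0, 17.0]
contact_force: [0.3, 0.5, -0.4]
gripper_width: 0.0001
 shift [ 6.69  5.02 -0.69] turn 0.1 now [ 0.6559 -0.1261  0.3169] phi 98.26 tilt [ 0.  0. -1.] w 0.0001 F [ 0.3  0.5 -0.4] t 84.8
```

View pics/s26c.png

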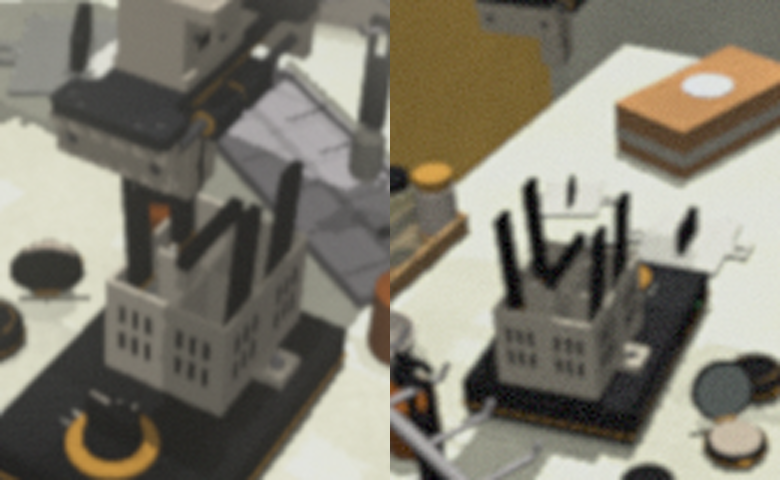

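View pics/w26.png

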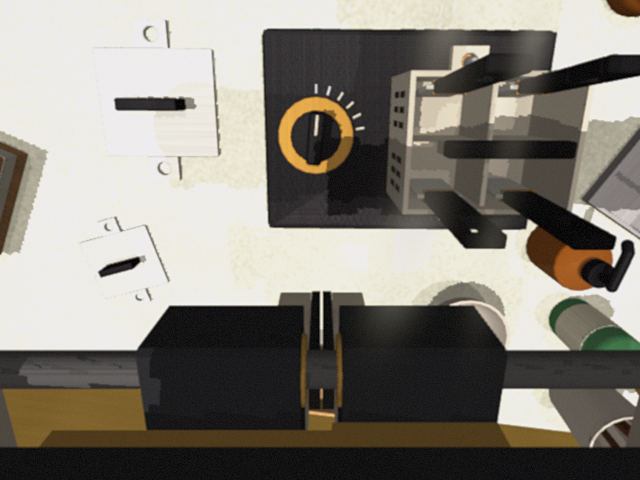

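```bash
python3 - <<'E'
from h import *
w=load("w26");im=w["image"].astype(int)
m=((im[...,0]>180)&(im[...,1]>110)&(im[...,2]<110)).astype(np.uint8);m[:,:250]=0;m[:,380:]=0;m[:90]=0;m[190:]=0
ys,xs=np.where(m);e=cv2.minEnclosingCircle(np.c_[xs,ys].astype(np.float32));print(e,len(xs))
p=onz(w,*e[0],.064);q=p-[SX,SY,.064];ex=np.array([.9898,.1426,0]);ey=np.array([-.1426,.9898,0]);print(p,q@ex,q@ey)
r,b,ce,pts=rect(w,285,95,350,175,50);A=[onz(w,*x,.094) for x in b];print(r)
print([((a-[SX,SY,0])@ex*1000).round(1) for a in A],[((a-[SX,SY,0])@ey*1000).round(1) for a in A])
tgt(-.033,-.172,.20,phi=188.2)
E
```

```text
((314.8768005371094, 134.64492797851562), 37.70485305786133) 1722
[ 0.60552507 -0.13890514  0.064     ] -0.001441560659975861 -0.13851778469269602
((315.5000305175781, 136.00003051757812), (48.790367126464844, 48.790367126464844), 45.0)
[np.float64(-2.4), np.float64(-30.9), np.float64(-2.5), np.float64(27.5)] [np.float64(-167.5), np.float64(-137.5), np.float64(-107.7), np.float64(-137.7)]
 shift [11.68  8.32 -3.87] turn -89.9 now [ 0.6558 -0.1263  0.3168] phi 98.25 tilt [ 0.  0. -1.] w 0.0003 F [-0.1 -0.6 -0.7] t 84.9
```

```bash
python3 -m handwheel '[0,1,-0.5,-5, 0,3,-1.5,-14, 0,5,-2.4,-24, 0,6.5,-3,-34, 0,7.5,-3.5,-44, 0,8.2,-3.8,-54, 0,8.3,-3.9,-64, 0,8.3,-3.9,-74, 0,8.3,-3.9,-83, 0,8.3,-3.9,-89.9]'
python3 - <<'E'
from h import *
tgt(-.034,-.172,.074,phi=188.2)
E
```

```text
time_s: 86.15
tcp_pos: [0.5793, -0.1771, 0.3169]
eef_rot: [178.7, 90.0, 7.0]
contact_force: [-0.4, 0.7, 0.1]
gripper_width: 0.0005
 shift [24.29 -0.05  0.12] turn 0.2 now [ 0.5793 -0.1771  0.3169] phi -171.61 tilt [ 0.  0. -1.] w 0.0005 F [-0.4  0.7  0.1] t 86.2
```

```bash
python3 -m handwheel '[1,0,0.1,0.2, 4,0,0.1,0.2, 8,0,0.1,0.2, 12,0,0.1,0.2, 16,0,0.1,0.2, 19.5,0,0.1,0.2, 22,0,0.1,0.2, 23.5,0,0.1,0.2, 24.1,0,0.1,0.2, 24.3,0,0.1,0.2]'
python3 - <<'E'
from h import *
tgt(-.034,-.134,.074,phi=188.2)
w=cap("wrist","w27");c=cap("scene","s27")
cv2.imwrite("pics/s27c.png",cv2.resize(c["image"][200:380,230:420,::-1],None,fx=3.2,fy=3.2,interpolation=cv2.INTER_CUBIC))
E
```

```text
time_s: 87.4
tcp_pos: [0.5786, -0.1774, 0.0741]
eef_rot: [159.4, 90.0, -12.7]
contact_force: [0.0, -0.2, -0.3]
gripper_width: 0.0006
 shift [ 0.01 -3.88  0.07] turn -0.3 now [ 0.5786 -0.1774  0.0741] phi -172.11 tilt [ 0.001 -0.    -1.   ] w 0.0006 F [ 0.  -0.2 -0.3] t 87.4
```

View pics/w27.png

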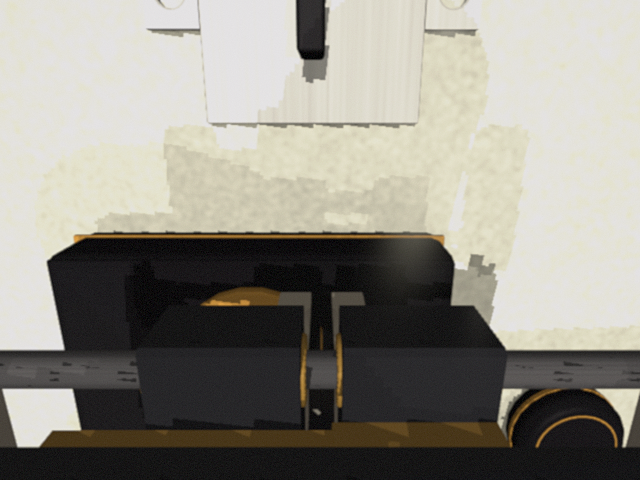

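View pics/s27c.png

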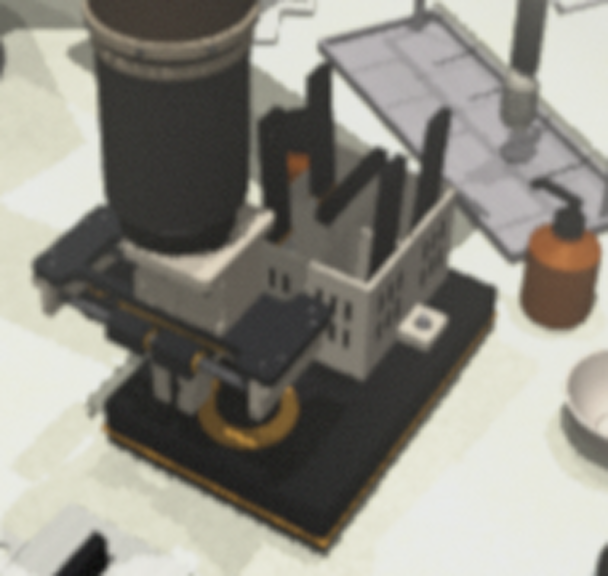

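```bash
python3 -m handwheel '[0,-0.4,0,0, 0,-0.8,0,0, 0,-1.2,0,0, 0,-1.6,0,0, 0,-2,0,0, 0,-2.4,0,0, 0,-2.8,0,0, 0,-3.2,0,0, 0,-3.6,0,0, 0,-3.9,0,0]'
python3 - <<'E'
from h import *
tgt(-.034,-.134,.074,phi=188.2)
c=cap("scene","s28");d=cap("side","d28")
cv2.imwrite("pics/s28c.png",np.hstack([cv2.resize(c["image"][230:380,250:380,::-1],None,fx=3,fy=3,interpolation=cv2.INTER_CUBIC),cv2.resize(d["image"][170:320,250:380,::-1],None,fx=3,fy=3,interpolation=cv2.INTER_CUBIC)]))
E
```

```text
time_s: 88.75
tcp_pos: [0.5729, -0.1383, 0.0737]
eef_rot: [-94.0, 90.0, 93.9]
contact_force: [-0.1, -1.3, 0.4]
gripper_width: 0.0006
 shift [-0.03  0.08  0.04] turn -0.3 now [ 0.5729 -0.1383  0.0737] phi -172.07 tilt [-0.  0. -1.] w 0.0006 F [-0.1 -1.3  0.4] t 88.8
```

View pics/s28c.png

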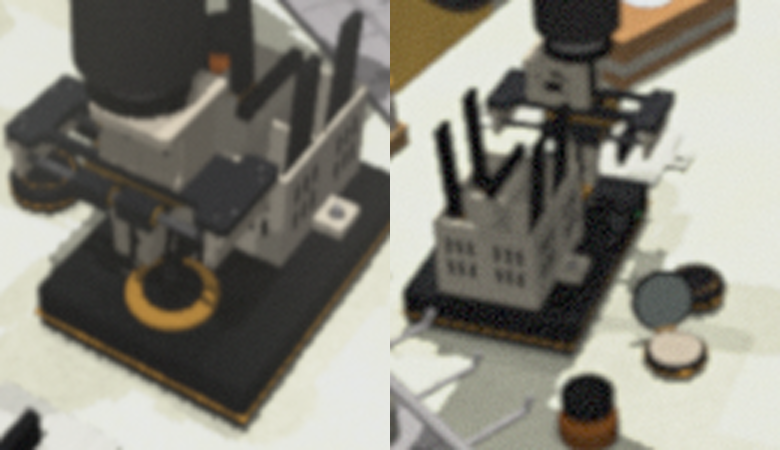

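```bash
python3 -m handwheel '[0,0,-0.1,0, 0,0,-0.2,0, 0,0,-0.3,0, 0,0,-0.35,0, 0,0,-0.4,0, 0,0,-0.45,0, 0,0,-0.5,0, 0,0,-0.5,0, 0,0,-0.5,0, 0,0,-0.5,0]'
python3 - <<'E'
from h import *
tgt(-.034,-.134,.074,phi=188.2)
E
```

```text
time_s: 90.1
tcp_pos: [0.5779, -0.138, 0.0738]
eef_rot: [-178.8, 90.0, 9.1]
contact_force: [-2.0, -0.1, -0.7]
gripper_width: 0.0004
 shift [-0.02  0.03  0.53] turn -0.3 now [ 0.5779 -0.138   0.0738] phi -172.08 tilt [ 0.  0. -1.] w 0.0004 F [-2.  -0.1 -0.7] t 90.1
```

```bash
python3 -m handwheel '[0,0,-0.05,0, 0,0,-0.1,0, 0,0,-0.15,0, 0,0,-0.2,0, 0,0,-0.2,0, 0,0,-0.2,0, 0,0,-0.2,0, 0,0,-0.2,0, 0,0,-0.2,0, 0,0,-0.2,0]'
python3 -m handwheel '[0,0,-0.05,0, 0,0,-0.1,0, 0,0,-0.1,0, 0,0,-0.1,0, 0,0,-0.1,0, 0,0,-0.1,0, 0,0,-0.1,0, 0,0,-0.1,0, 0,0,-0.1,0, 0,0,-0.1,0]'
```

```text
time_s: 91.35
tcp_pos: [0.5799, -0.1378, 0.0738]
eef_rot: [169.9, 90.0, -2.2]
contact_force: [-2.1, 0.7, -0.2]
gripper_width: 0.0004
time_s: 92.6
tcp_pos: [0.5801, -0.1377, 0.0737]
eef_rot: [-4.5, 89.9, -176.6]
contact_force: [-5.3, 0.9, 3.2]
gripper_width: 0.0007
```

```bash
python3 -m handwheel '[0,0,0.3,0, 0,0.1,0.8,0, 0,0.5,1.5,0, 0,1,2,0, -1,1.5,2,0, -4,2,2,0, -8,2.5,2,0, -12,3,2,0, -15,3,2,0, -16,3,2,0]'
python3 -m handwheel '[0,1,0,0, 0,2.5,0,0, 0,4,0,0, 0,5.5,0,0, 0,7,0,0, 0,8,0,0, 0,8.5,0,0, 0,8.5,0,0, 0,8.5,0,0, 0,8.5,0,0]'
python3 - <<'E'
from h import *
tgt(-.034,-.134,.074,phi=188.2)
c=cap("scene","s29");d=cap("side","d29");w=cap("wrist","w29")
cv2.imwrite("pics/s29c.png",np.hstack([cv2.resize(c["image"][190:370,240:420,::-1],None,fx=2.2,fy=2.2,interpolation=cv2.INTER_CUBIC),cv2.resize(d["image"][170:350,210:390,::-1],None,fx=2.2,fy=2.2,interpolation=cv2.INTER_CUBIC)]))
E
```

```text
time_s: 93.85
tcp_pos: [0.5662, -0.1706, 0.2368]
eef_rot: [167.3, 89.7, -4.8]
contact_force: [0.0, 0.4, -0.7]
gripper_width: 0.0004
time_s: 95.1
tcp_pos: [0.5769, -0.2538, 0.2339]
eef_rot: [-177.2, 90.0, 10.8]
contact_force: [-0.7, 0.1, 0.2]
gripper_width: 0.0003
 shift [ 15.99 -11.42  -1.16] turn -0.2 now [ 0.5769 -0.2538  0.2339] phi -172.05 tilt [ 0.  0. -1.] w 0.0003 F [-0.7  0.1  0.2] t 95.1
```

View pics/s29c.png

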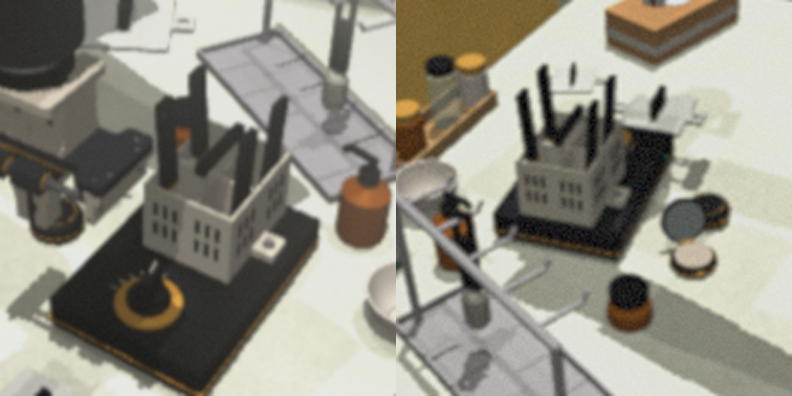

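View pics/w29.png

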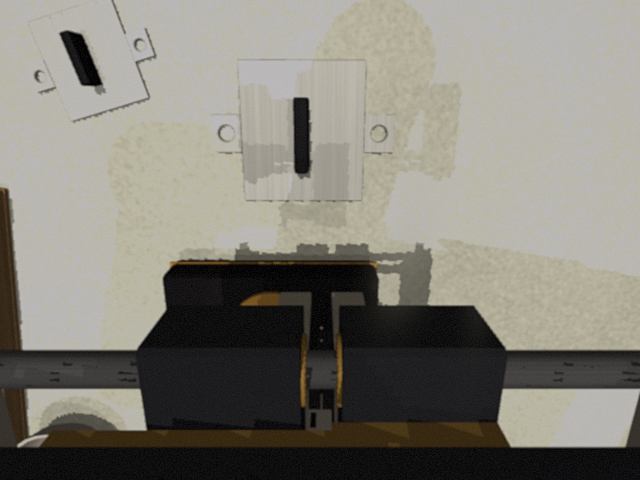

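View pics/s29.png

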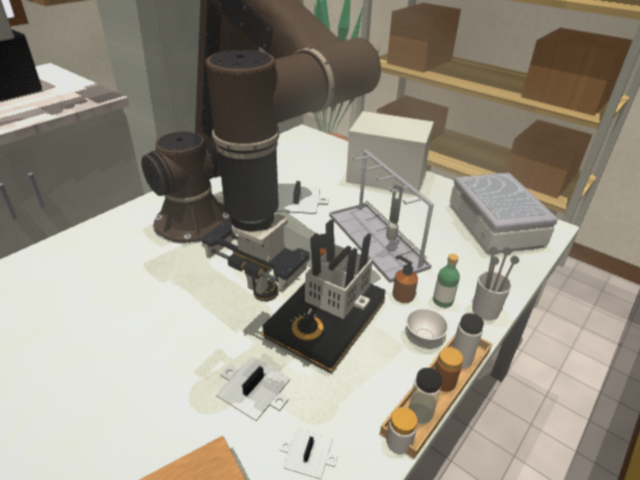

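```bash
python3 -m handwheel '[-2,0,0,0, -5,0,0,0, -8,-1,0,0, -10,-4,0,0, -11,-8,0,0, -11,-12,0,0, -11,-16,0,0, -11,-19,0,0, -11,-20.7,0,0, -11,-21,0,0]'
python3 - <<'E'
from h import *
w=cap("wrist","w30")
E
```

```text
time_s: 96.5
tcp_pos: [0.5479, -0.0455, 0.3439]
eef_rot: [-178.2, 90.0, 9.8]
contact_force: [0.0, 0.2, -0.5]
gripper_width: 0.0005
```

View pics/w30.png

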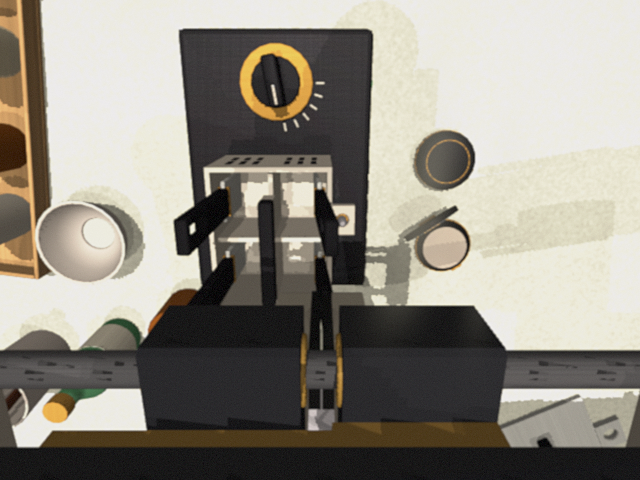

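```bash
python3 - <<'E'
from h import *
c=cap("scene","s31");d=cap("side","d31")
cv2.imwrite("pics/s31c.png",np.hstack([cv2.resize(c["image"][190:350,270:400,::-1],None,fx=3,fy=3,interpolation=cv2.INTER_CUBIC),cv2.resize(d["image"][160:320,230:360,::-1],None,fx=3,fy=3,interpolation=cv2.INTER_CUBIC)]))
E
```

```text
(no output)
```

View pics/s31c.png

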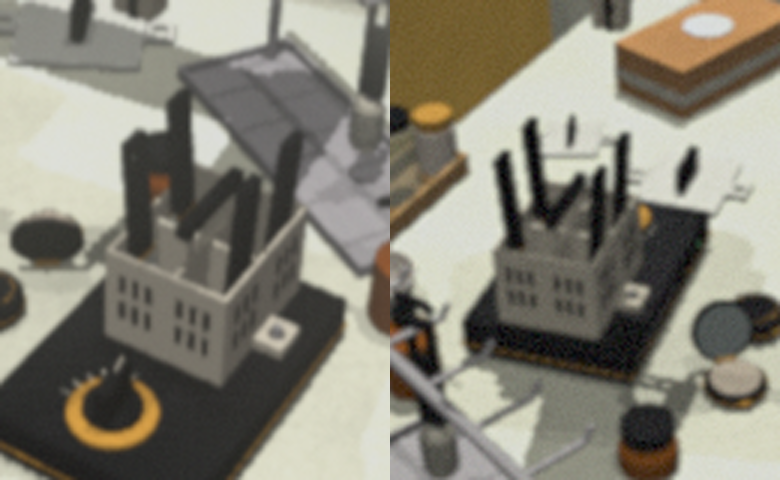

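Both pegs show in the ear holes (scene crop (277,335), side crop (632,296)). All four spatulas stand in the caddy, the brush is still on its hook, and nothing is touched.

```bash
python3 -c "
from plant import workorder;print(workorder.close_job())"
```

```text
the job is handed in; nothing more can be done
None
```

I finished every step and handed the job in at about 97 s on the robot's clock. No verdict was reported, so these results rest on my last pictures and force readings.

- **Cover:** it lies flat on the table, rib up, released at about (0.60, -0.31).
- **Caddy:** it sits on the deck with the pegs showing through both ear holes. I judged this by eye in the scene and side views, without measuring the final offset. I never saw it knocked aside.
- **Spatulas:** all four stand blade down, one per compartment, leaning slightly outward. The first one had twisted about 15° in the grip, so I turned the tool to line it up before lowering it.
- **Dial:** I pushed it until the force rose from about 2 N to 5 N, which I took as the stop. The last overhead picture puts the pointer at roughly 1.33 rad, lined up with the last mark.
- **Left alone:** the brush is still on its hook. The compacts, cream jar and pump bottle look unmoved.

No check failed. The measurements from different views disagreed by at most about 2–3 mm and 1° on the seat and dial positions.

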